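Drop a used syringe in the sharps bin with its tipping tray

ROBOT

A 7-joint arm with a two-finger parallel gripper is mounted at the origin on the work surface. World frame = base frame: x ahead of the robot, y to its left, z up, the work surface at z = 0. Lengths are in m, angles in rad, forces in N, time in s.
With the tool pointing down it reaches from about 0.4 to 0.85 m from the base axis. Payload 10.4 kg.
Tool frame: the origin (TCP) lies between the finger pads; the fingertips stand 17 mm ahead of it and the grasp point (between the pads) lies 2 mm behind it; x points along the fingers, y is the direction in which the jaws open and shut, and the axes are right-handed (so a half turn about x gives the same grasp; the last joint's range is limited). The gripper opens to 87 mm and grips with 3 to 60 N. Pads are 19 mm wide; open, the fingers measure 117 mm over their backs; the gripper's body (75 mm by 190 mm) begins 51 mm behind the grasp point.
Start: joints at [-1.129, 0.332, -0.065, 1.46, 0.022, 1.35, -0.088], TCP at [0.28, 0.559, 0.201] pointing down, gripper open.
Joint ranges: [-2.6, 2.6], [-0.5, 2.12], [-1.47, 1.34], [0.16, 2.42], [-1.27, 4.41], [0.06, 2.06], [-2.6, 2.6]. Speed limits (rad/s): [2.22, 2.22, 2.79, 2.79, 3.14, 3.14, 3.14].

INTERFACE

Orientations are given as a unit quaternion [x, y, z, w].
In Python, from bench import r, optics, close_job gives the robot as it stands.
- The arm moves only by the shell command python3 -m inch 'ROWS' [OPENING] [FORCE]. ROWS is JSON, a list of rows, each an object with "translation": the shift along the tool's x, y, z in cm, a list of three; "spin": the turn about the tool's x in degrees. In form: [{"translation": [tx, ty, tz], "spin": spin}, ...]. A call has 1 to 20 rows; each row shifts and turns the pose as measured when the row begins, along the tool's axes as they then stand; what a row does not reach is not made up. A row lasts 1/8 s, in which the tool goes at most 62.5 mm and 10.7 degrees, less where a joint would pass 70% of its speed; a pose out of reach is approached as far as the arm can. A call is refused whole if a number of a shift passes 6.25 or a number of a turn 10.7, either way. A call with a gripper value outside its range is refused whole. OPENING is the closure, from 0 (fully open) to 1 (shut), set as the call begins (- or left out, the last holds). The fingers move at their own pace and stop on an object; FORCE is the grip in N (left out, the last holds). Time passes only in rows, so rows that do not move let the fingers close. It gives the time, the measured TCP pose, the force and the opening at its end, in the units of the state.
- r.read_state(): the state, without advancing time (a new reading comes with each control period).
- optics.camera(name): name is "side" or "top"; returns the picture (384x512x3 uint8, red, green, blue); there is no depth.
- optics.camera_model(name): a dict with "camera_matrix" (3x3 intrinsics, pixels), "world_from_camera" (4x4, takes a point from camera to world coordinates). Camera axes: x right, y down, z forward; pixel columns grow to the right and rows downward; lengths in m; the calibration is good to about 2 mm. A picture is of the moment at which its call begins. camera_model takes no time and is no camera call.
- close_job(): hands the job in, once; it reports no verdict.
The state is a dict: "time": time; "joint_positions": joint angles; "joint_vel": joint speeds; "joint_torque": joint torques, N m; "ee_pos": TCP position; "eef_rot": TCP orientation; "ft_force": force on the tool from outside, world axes, zero at the start; "torque": the same for the moment, N m; "width": finger opening in m.
Only numpy, scipy, OpenCV 4.12 (cv2) and the standard library are available. Lean on these libraries where they do the work, as an engineer would, in place of code of your own. Each camera call takes 0.05 s, during which the arm holds its last target.

TASK

Throw away the used syringe that lies on the bench: lay it lengthwise across the level drop tray of the sharps bin and let go of it there. Then push the tray's crank handle to tip the tray to about 50 degrees (never past 70, where the lid locks for good) and hold it there until the syringe has slid through the flap into the bin. Finally ease the tray back down level, without letting it fall shut, and leave the other things on the bench where they are.

Things in the scene. Friction and masses are not known exactly. Their poses are not given: they have to be found in the camera images.
- sharps_bin: Sharps bin, fixed: translucent tub 230 (x) x 240 (y) x 150 mm high with a grey lid. Origin: centre of its underside; x points from its front to its rear, y to its left. Front of the lid: a closed deck under the white drop tray. Rear (from x = 18 mm): a hood 240 mm wide, clear roof 218 mm above the bench, its mouth facing the tray and closed by the flap, the only way in.
- drop_tray (a joint): Tilt of the drop tray in rad: 0 level (rest stop), growing as its front edge swings up and its handle swings to the rear; hard stop at 1.45. A weak spring and its weight (tray about 0.2 kg) always push it back to 0: it follows a hand that backs off and falls shut if let go. It takes 1 to 2 N at the handle.
- tray_floor (a point): Middle of the tray's floor, moving with it; axes as the bin's when level, then 160 mm above the bench. It is a smooth trough 210 mm wide inside (y); a shallow valley runs along y through it; the floor rises 12 mm over 55 mm to the rear lip and 10 mm over 60 mm to the front wall (top 43 mm above this point; end walls 40 mm). A syringe stays where it is laid; tipped past about 35 degrees it slides out to the rear.
- tray_spindle (a point): On the tray's hinge axis (along the bin's y), mid-width: 55 mm behind and 12 mm above tray_floor, 172 mm above the bench. The rear lip of the tray lies here.
- tray_handle (a point): Middle of the bright steel crank handle, moving with the tray: a round bar 16 mm thick, 52 mm long, parallel to the spindle, on an arm outside the bin's right (-y) side, 14 mm clear of the hood. Level, it is 85 mm straight above the spindle axis (257 mm above the bench), 160 mm to the right of the tray's middle. Pushed to the rear it tips the tray, on a circle of 85 mm radius about the spindle.
- bin_flap (a joint): Swing of the translucent flap (204 x 40 mm) that hangs in the hood's mouth, 10 mm behind the spindle: 0 hanging shut, up to 1.4 rad swung into the bin. A very weak spring shuts it; the sliding syringe opens it by its own weight.
- bin_floor (a point): Centre of the inside bottom of the tub, 4 mm above the bench; axes as the bin's. The inside measures 222 (x) x 232 (y) mm; the lid is 146 mm above this point.
- syringe: Used 20 ml syringe, milky white with dark graduation rings, about 30 g, lying on the bench. Origin: under the middle of the barrel, 11 mm below its axis; x points along it to the sheathed needle. Barrel 22 mm in diameter, x from -42 to 42 mm; sheath 9 mm thick to x = 93; finger flange 36 mm wide at x = -43, plunger with thumb disc to x = -73; 166 mm long in all.
- barrel (a point): Middle of the syringe barrel on its axis; axes as the syringe's.
- beaker: Bystander: glass beaker, 70 mm wide, 95 mm high; origin under its centre.
- amber_bottle: Bystander: amber reagent bottle, 84 mm wide, 165 mm high; origin under its centre.
- wash_bottle: Bystander: white wash bottle, 72 mm wide, 200 mm high with its bent spout; origin under its centre.
- flask_on_ring: Bystander: round glass flask on a cork ring, 104 mm wide, 158 mm high; origin under its centre.
- marker: Bystander: grey and black marker pen, 120 mm long (x), 15 mm thick; origin under its middle.
- vial_rack: Bystander: white block of eight capped vials, 70 x 150 mm, 80 mm high; origin under its centre.
Mind the look-alikes: they are no part of the job. Of the things like the syringe, leave any that is green or purple; of the rest the larger one is meant.

How it is judged:
By the outcome, as a careful person would: the job done as asked, in the order asked, and still so for the second after the job is handed in, with the robot touching nothing.
It also fails if it takes over 61 s, if anything falls off the work surface, if the arm or the gripper's body presses on something with over 40 N, if the wrist force passes 120 N, or if a joint passes its speed limit or range.

## Working session

There is one attempt and no reset: what is moved stays moved. The work goes in short steps, Python scripts to look and compute and a shell command to move; the robot and the scene stay as the last step left them, time stands still between calls to the robot, and variables do not carry over. Pictures are saved under pics/ and viewed, and the job is handed in when it is done.

```bash
ls; mkdir -p pics; python3 - <<'E'
from bench import r, optics
import cv2
print(r.read_state())
for n in ("side","top"):
    im=optics.camera(n); cv2.imwrite(f"pics/{n}0.png",im[:,:,::-1])
    print(n,optics.camera_model(n))
E
```

```text
pics
{'time': 0.0, 'joint_positions': array([-1.12860915,  0.33285005, -0.06468732,  1.46093283,  0.02159353,
        1.34988955, -0.08851372]), 'joint_vel': array([-0.00062531, -0.00020929, -0.00024162,  0.00036644, -0.00036188,
        0.00129158, -0.002008  ]), 'joint_torque': array([-3.38757263e-04, -6.23243380e+01,  2.44554406e-02, -3.89920843e+01,
       -6.14532921e-02,  3.96340562e-02,  1.55558328e-04]), 'ee_pos': array([0.27997256, 0.55832619, 0.2001716 ]), 'eef_rot': array([ 0.16237312,  0.6881889 , -0.16333504,  0.68800631]), 'ft_force': array([ 0.48349224,  0.1616071 , -0.36677596]), 'torque': array([ 0.02738533, -0.00192014, -0.00957166]), 'width': 0.0868140526891542}
side {'camera_matrix': array([[398.32911727,   0.        , 250.60811186],
       [  0.        , 398.32911727, 191.63851972],
       [  0.        ,   0.        ,   1.        ]]), 'world_from_camera': array([[ 0.76970452, -0.4011905 ,  0.4965895 , -0.19101845],
       [-0.63837104, -0.49113167,  0.59268212, -0.80867461],
       [ 0.0061124 , -0.77319846, -0.63413467,  1.05187038],
       [ 0.        ,  0.        ,  0.        ,  1.        ]])}
top {'camera_matrix': array([[377.2790293 ,   0.        , 251.15646212],
       [  0.        , 377.2790293 , 189.02297241],
       [  0.        ,   0.        ,   1.        ]]), 'world_from_camera': array([[ 0.02577625, -0.99045321,  0.13541797,  0.34050465],
       [-0.99950106, -0.0230608 ,  0.02158314, -0.02000947],
       [-0.01825424, -0.13590673, -0.99055345,  1.35941978],
       [ 0.        ,  0.        ,  0.        ,  1.        ]])}
```

View pics/side0.png

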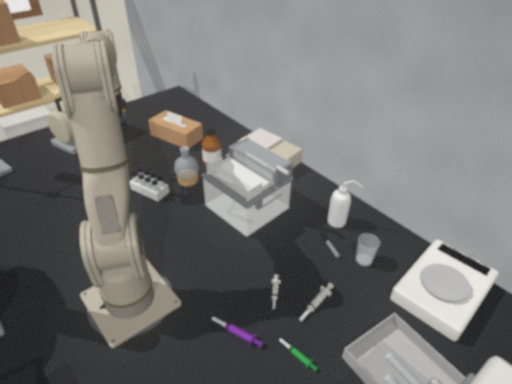

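View pics/top0.png

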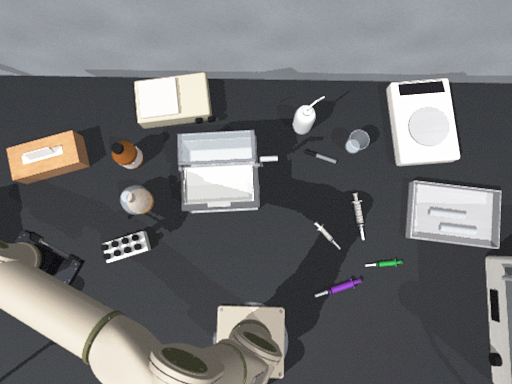

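```bash
cat > h.py <<'E'
import numpy as np, cv2
from bench import r, optics
def ray(n,u,v):
    m=optics.camera_model(n);K=m["camera_matrix"];T=m["world_from_camera"]
    return T[:3,3],T[:3,:3]@np.linalg.solve(K,[u,v,1])
def plane(n,u,v,z):
    o,d=ray(n,u,v); return o+d*(z-o[2])/d[2]
def proj(n,p):
    m=optics.camera_model(n);T=np.linalg.inv(m["world_from_camera"])
    q=m["camera_matrix"]@(T[:3,:3]@np.array(p)+T[:3,3]); return q[:2]/q[2]
def tri(a,b):
    o1,d1=ray("side",*a);o2,d2=ray("top",*b)
    A=np.stack([d1,-d2],1); s=np.linalg.lstsq(A,o2-o1,rcond=None)[0]
    p,q=o1+s[0]*d1,o2+s[1]*d2
    return (p+q)/2,np.linalg.norm(p-q)
E
python3 - <<'E'
from h import *
t=cv2.imread("pics/top0.png"); s=cv2.imread("pics/side0.png")
cv2.imwrite("pics/c1.png",cv2.resize(t[120:220,165:285],None,fx=6,fy=6,interpolation=2))
cv2.imwrite("pics/c2.png",cv2.resize(s[130:230,195:305],None,fx=6,fy=6,interpolation=2))
g=cv2.cvtColor(t,cv2.COLOR_BGR2GRAY)
for n,g,box,th in (("top",t,(340,185,385,245),90),("top",t,(308,218,348,254),90),("side",s,(296,278,340,325),95)):
    x0,y0,x1,y1=box
    m=cv2.cvtColor(g[y0:y1,x0:x1],cv2.COLOR_BGR2GRAY)>th
    k,l,st,c=cv2.connectedComponentsWithStats(m.astype(np.uint8))
    i=1+np.argmax(st[1:,4]); ys,xs=np.nonzero(l==i); P=np.c_[xs+x0,ys+y0].astype(float)
    W=np.array([plane(n,u,v,.011)[:2] for u,v in P])
    c=W.mean(0); w,V=np.linalg.eigh(np.cov(W.T)); a=V[:,1]
    pr=(W-c)@a; pw=(W-c)@V[:,0]
    print(n,len(P),"centroid",c,"axis",a,"ends",c+a*pr.min(),c+a*pr.max(),"len",np.ptp(pr))
    # width profile
    for q in np.arange(pr.min(),pr.max(),.008):
        k=(pr>=q)&(pr<q+.008); print("%.3f:%.3f"%(q,np.ptp(pw[k])),end=" ")
    print()
cv2.imwrite("pics/c3.png",cv2.resize(t[180:260,300:390],None,fx=7,fy=7,interpolation=2))
E
```

```text
top 255 centroid [ 0.44466078 -0.37459788] axis [-0.98744533 -0.15796112] ends [ 0.51999336 -0.36254697] [ 0.35276821 -0.38929789] len 0.16935129772382257
-0.076:0.015 -0.068:0.012 -0.060:0.012 -0.052:0.033 -0.044:0.026 -0.036:0.022 -0.028:0.022 -0.020:0.019 -0.012:0.023 -0.004:0.022 0.004:0.022 0.012:0.022 0.020:0.021 0.028:0.021 0.036:0.018 0.044:0.012 0.052:0.008 0.060:0.012 0.068:0.008 0.076:0.010 0.084:0.010 0.092:0.003 
top 156 centroid [ 0.3697197  -0.25982954] axis [-0.71306418 -0.70109876] ends [ 0.41076422 -0.21947376] [ 0.31977501 -0.30893614] len 0.12760310732188318
-0.058:0.013 -0.050:0.010 -0.042:0.018 -0.034:0.025 -0.026:0.015 -0.018:0.018 -0.010:0.015 -0.002:0.015 0.006:0.018 0.014:0.018 0.022:0.010 0.030:0.010 0.038:0.008 0.046:0.008 0.054:0.008 0.062:0.008 
side 358 centroid [ 0.44761005 -0.37363629] axis [-0.98600338 -0.1667253 ] ends [ 0.53076927 -0.35957473] [ 0.35277582 -0.389672  ] len 0.18052011887069278
-0.084:0.016 -0.076:0.018 -0.068:0.018 -0.060:0.030 -0.052:0.039 -0.044:0.038 -0.036:0.029 -0.028:0.025 -0.020:0.023 -0.012:0.022 -0.004:0.025 0.004:0.024 0.012:0.022 0.020:0.022 0.028:0.022 0.036:0.022 0.044:0.018 0.052:0.013 0.060:0.013 0.068:0.013 0.076:0.013 0.084:0.013 0.092:0.008
```

View pics/c1.png

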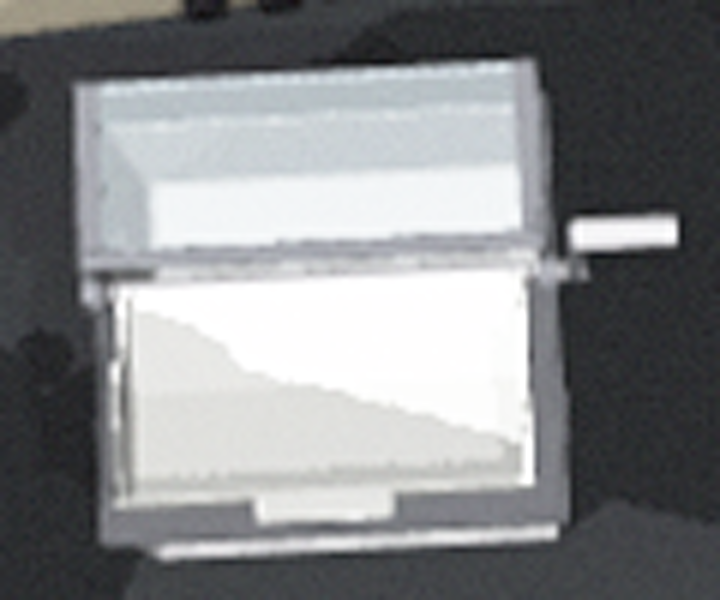

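View pics/c2.png

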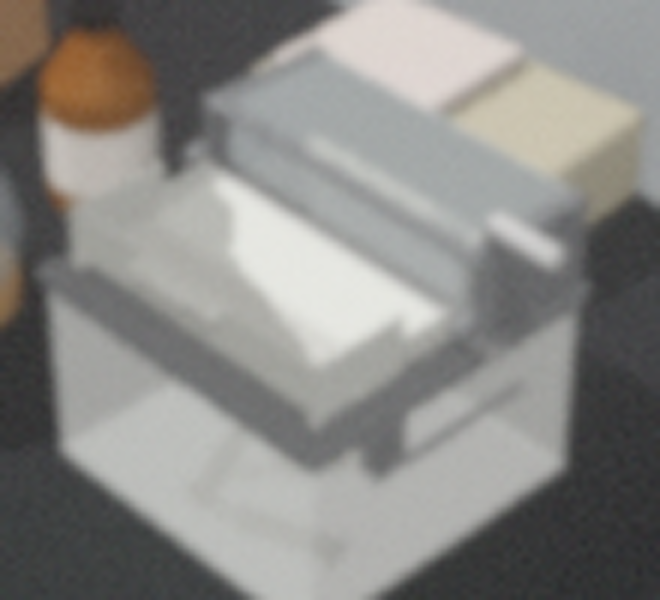

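View pics/c3.png

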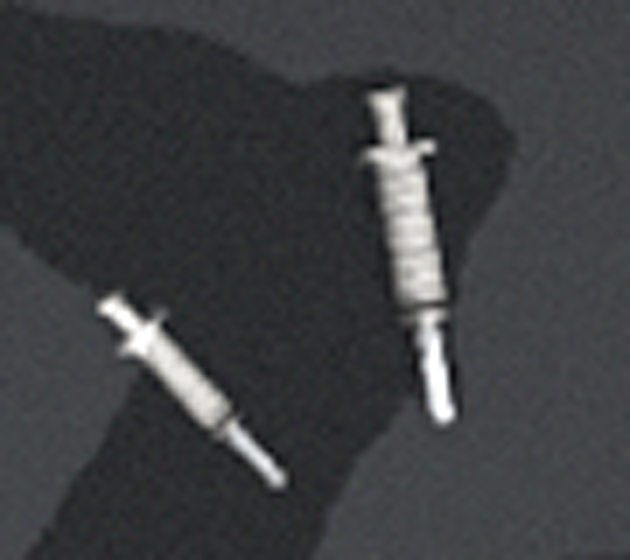

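```bash
python3 - <<'E'
from h import *
T=lambda x,y:(165+x/6-.5,120+y/6-.5)
S=lambda x,y:(195+x/6-.5,130+y/6-.5)
print("handle",tri(S(527,240),T(623,231)), "top-plane",plane("top",*T(623,231),.261),plane("side",*S(527,240),.261))
a=lambda n,p,q,z:(plane(n,*p,z),plane(n,*q,z))
def pr(l,n,p,q,z):
    A,B=a(n,p,q,z);d=(B-A)[:2];print(l,A[:2],B[:2],np.linalg.norm(d),np.degrees(np.arctan2(-d[0],d[1]))) 
pr("hood rear roof",'top',T(537,60),T(78,83),.218)
pr("hood front roof?",'top',T(537,245),T(85,270),.218)
pr("lid front",'top',T(570,525),T(100,545),.15)
pr("handle",'top',T(678,231),T(569,234),.257)
pr("tray inside front",'top',T(530,487),T(118,503),.200)
pr("side lid front",'side',S(318,466),S(45,268),.15)
pr("side lid right (back->front)",'side',S(583,290),S(318,466),.15)
pr("side tub bottom right",'side',S(567,465),S(340,600),.0)
E
```

```text
handle (array([ 0.58584357, -0.04529789,  0.26002402]), np.float64(0.0019342001085348461)) top-plane [ 0.58483375 -0.04469196  0.261     ] [ 0.58581473 -0.04664437  0.261     ]
hood rear roof [0.68422646 0.00082076] [0.66700205 0.23983372] 0.239632787329477 4.1218810146684515
hood front roof? [ 0.58608833 -0.00160953] [0.5678574  0.23100713] 0.2333299724324852 4.481296933724146
lid front [ 0.44816995 -0.02197339] [0.4313057  0.23005764] 0.2525946225082482 3.8281490663258624
handle [ 0.58631664 -0.07207071] [ 0.58361899 -0.01799986] 0.054138107940824735 2.8561752255755297
tray inside front [ 0.46283559 -0.00086235] [0.44946778 0.21150853] 0.21279118736386124 3.6017655860203157
side lid front [ 0.45375392 -0.02329342] [0.43966606 0.2299984 ] 0.2536832866833113 3.183458779320465
side lid right (back->front) [ 6.85767758e-01 -1.63897499e-04] [ 0.45375392 -0.02329342] 0.23316388550396913 95.69302085917631
side tub bottom right [0.68950504 0.00352345] [0.49207726 0.00161901] 0.19743697139461017 90.55267331266539
```

```bash
cat >> h.py <<'E'
from scipy.spatial.transform import Rotation as R
def goto(xyz,yaw=None):
    s=r.read_state(); Q=R.from_quat(s["eef_rot"]); M=Q.as_matrix()
    print("t %.2f"%s["time"],"ee",s["ee_pos"].round(4),"yaw_y %.1f"%np.degrees(np.arctan2(M[1,1],M[0,1])),"w %.4f"%s["width"],"F",s["ft_force"].round(2),"q",s["joint_positions"].round(2))
    if xyz is not None: print("tool shift cm",(M.T@(np.array(xyz)-s["ee_pos"])*100).round(2))
    return M
E
python3 - <<'E'
from h import *
print(goto([.446,-.3745,.33]).round(3))
s=r.read_state();print(R.from_quat(s["eef_rot"]).as_quat())
E
```

```text
t 0.10 ee [0.28   0.5584 0.2003] yaw_y 63.4 w 0.0869 F [0.58 0.29 0.59] q [-1.13  0.33 -0.06  1.46  0.02  1.35 -0.09]
tool shift cm [-12.88 -75.97  56.65]
[[-0.001  0.448  0.894]
 [-0.001  0.894 -0.448]
 [-1.    -0.001  0.   ]]
[ 0.16240315  0.68818799 -0.16326947  0.68801569]
```

```bash
python3 -m inch '[{"translation":[-4.3,0,0],"spin":0},{"translation":[-4.3,0,0],"spin":0},{"translation":[-4.3,0,0],"spin":0},{"translation":[0,-2.57,4.47],"spin":0},{"translation":[0,-2.57,4.47],"spin":0},{"translation":[0,-2.57,4.47],"spin":0},{"translation":[0,-2.57,4.47],"spin":0},{"translation":[0,-2.57,4.47],"spin":0},{"translation":[0,-2.57,4.47],"spin":0}]' 0.4
python3 - <<'E'
from h import *
goto([.45,-.3745,.33])
E
```

```text
time: 1.23
ee_pos: [0.4522, 0.2953, 0.3295]
eef_rot: [0.157, 0.69, -0.163, 0.687]
ft_force: [0.1, 0.9, -0.5]
width: 0.0521
t 1.23 ee [0.4522 0.2953 0.3295] yaw_y 63.9 w 0.0521 F [ 0.09  0.89 -0.49] q [-0.79  0.11  0.13  1.46 -0.01  1.58  0.46]
tool shift cm [  0.43 -60.23  29.32]
```

```bash
python3 -m inch '[{"translation":[0,-4.6,2.3],"spin":0},{"translation":[0,-4.6,2.3],"spin":0},{"translation":[0,-4.6,2.3],"spin":0},{"translation":[0,-4.6,2.3],"spin":0},{"translation":[0,-4.6,2.3],"spin":0},{"translation":[0,-4.6,2.3],"spin":0},{"translation":[0,-4.6,2.3],"spin":0},{"translation":[0,-4.6,2.3],"spin":0},{"translation":[0,-4.6,2.3],"spin":0},{"translation":[0,-4.6,2.3],"spin":0},{"translation":[0,-4.6,2.3],"spin":0},{"translation":[0,-4.6,2.3],"spin":0},{"translation":[0,-4.6,2.3],"spin":0}]'
python3 -m inch '[{"translation":[0,0,0],"spin":10.5},{"translation":[0,0,0],"spin":10.5},{"translation":[0,0,0],"spin":10.5},{"translation":[0,0,0],"spin":10.5},{"translation":[0,0,0],"spin":10.5},{"translation":[0,0,0],"spin":10.5},{"translation":[0,0,0],"spin":10.5},{"translation":[0,0,0],"spin":10.5},{"translation":[0,0,0],"spin":10.5},{"translation":[0,0,0],"spin":10.5},{"translation":[0,0,0],"spin":10.5},{"translation":[0,0,0],"spin":10.5},{"translation":[0,0,0],"spin":10.5},{"translation":[0,0,0],"spin":8}]'
python3 - <<'E'
from h import *
goto([.446,-.3745,.06])
E
```

```text
time: 2.85
ee_pos: [0.4535, -0.3953, 0.332]
eef_rot: [0.156, 0.691, -0.163, 0.687]
ft_force: [0.4, 0.2, 0.4]
width: 0.0524
time: 4.6
ee_pos: [0.4498, -0.3984, 0.3255]
eef_rot: [-0.699, -0.035, 0.713, -0.037]
ft_force: [-0.3, -0.5, 0.4]
width: 0.0525
t 4.60 ee [ 0.4498 -0.3984  0.3255] yaw_y -84.1 w 0.0525 F [-0.28 -0.52  0.41] q [-0.22  0.5   1.3   1.35 -0.46  1.65 -0.46]
tool shift cm [26.55 -2.46 -0.38]
```

```bash
python3 -m inch '[{"translation":[4.5,-0.6,-0.1],"spin":-1.1},{"translation":[4.5,-0.6,-0.1],"spin":-1.1},{"translation":[4.5,-0.6,-0.1],"spin":-1.1},{"translation":[4.5,-0.6,-0.1],"spin":0},{"translation":[4.5,0,0],"spin":0},{"translation":[0,0,0],"spin":0}]'
python3 - <<'E'
from h import *
M=goto([.446,-.3745,.021]);print(M.round(3))
for n in("top","side"):
    im=optics.camera(n);c=im[170:270,300:400] if n=="top" else im[240:340,260:370]
    cv2.imwrite(f"pics/{n}1.png",cv2.resize(c[:,:,::-1],None,fx=5,fy=5,interpolation=2))
E
```

```text
time: 5.35
ee_pos: [0.4458, -0.373, 0.0928]
eef_rot: [-0.697, -0.056, 0.712, -0.057]
ft_force: [0.6, -0.9, 0.6]
width: 0.0523
t 5.35 ee [ 0.4458 -0.373   0.0928] yaw_y -80.8 w 0.0523 F [ 0.56 -0.92  0.61] q [-0.26  0.6   1.17  1.74 -0.57  1.21 -0.35]
tool shift cm [ 7.18  0.15 -0.14]
[[-0.021  0.16  -0.987]
 [-0.003 -0.987 -0.16 ]
 [-1.    -0.     0.021]]
```

View pics/side1.png

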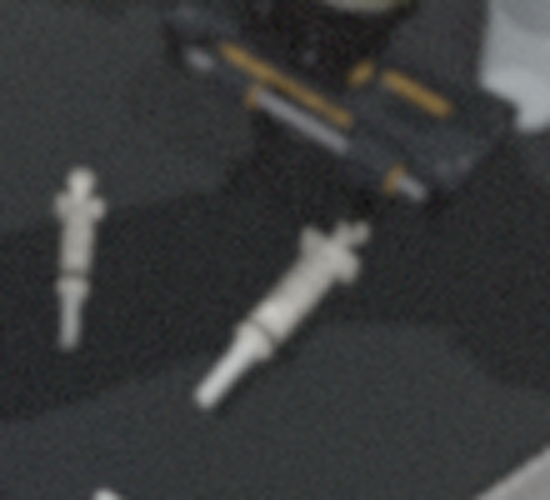

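View pics/top1.png

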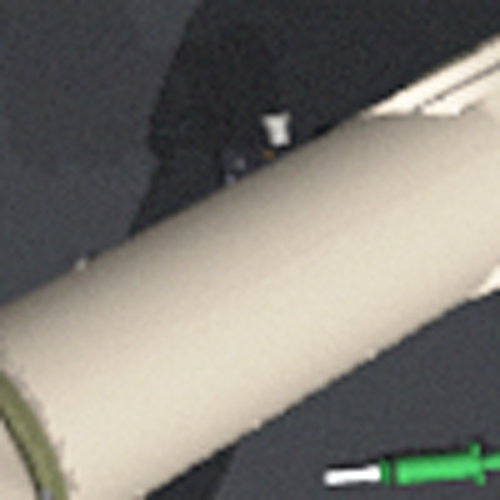

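```bash
python3 -m inch '[{"translation":[2.4,0.1,-0.1],"spin":0},{"translation":[2.4,0.1,0],"spin":0},{"translation":[1.6,0,0],"spin":0},{"translation":[0,0,0],"spin":0}]'
python3 - <<'E'
from h import *
goto([.446,-.3745,.021])
im=optics.camera("side"); cv2.imwrite("pics/s2.png",im[:,:,::-1])
E
```

```text
time: 5.95
ee_pos: [0.4509, -0.3799, 0.0347]
eef_rot: [-0.701, -0.053, 0.708, -0.06]
ft_force: [-0.2, -0.3, 0.6]
width: 0.0522
t 5.95 ee [ 0.4509 -0.3799  0.0347] yaw_y -80.8 w 0.0522 F [-0.17 -0.28  0.57] q [-0.2   0.66  1.09  1.78 -0.64  1.11 -0.3 ]
tool shift cm [ 1.36 -0.62  0.39]
```

View pics/s2.png

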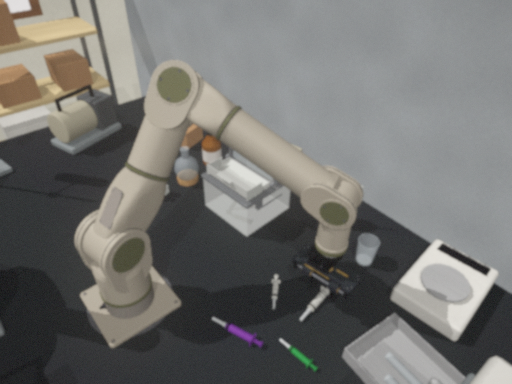

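```bash
python3 -m inch '[{"translation":[0.3,-0.6,0.4],"spin":0},{"translation":[0.4,0,0],"spin":0},{"translation":[0,0,0],"spin":0}]'
python3 - <<'E'
from h import *
print(goto([.446,-.3745,.021]).round(3))
E
```

```text
time: 6.38
ee_pos: [0.4467, -0.3752, 0.0296]
eef_rot: [-0.702, -0.053, 0.707, -0.061]
ft_force: [0.6, 0.2, -0.3]
width: 0.0519
t 6.38 ee [ 0.4467 -0.3752  0.0296] yaw_y -80.8 w 0.0519 F [ 0.58  0.16 -0.26] q [-0.21  0.66  1.09  1.8  -0.64  1.09 -0.3 ]
tool shift cm [ 0.86 -0.09  0.05]
[[-0.007  0.161 -0.987]
 [-0.012 -0.987 -0.16 ]
 [-1.     0.011  0.009]]
```

```bash
python3 -m inch '[{"translation":[0.45,0,0.05],"spin":0},{"translation":[0.4,-0.1,0],"spin":0},{"translation":[0,0,0],"spin":0}]'
python3 - <<'E'
from h import *
goto([.446,-.3745,.021])
E
```

```text
time: 6.75
ee_pos: [0.4462, -0.3744, 0.0207]
eef_rot: [-0.702, -0.053, 0.707, -0.061]
ft_force: [0.5, -0.6, -0.1]
width: 0.0524
t 6.75 ee [ 0.4462 -0.3744  0.0207] yaw_y -80.7 w 0.0524 F [ 0.51 -0.59 -0.11] q [-0.2   0.67  1.08  1.81 -0.65  1.07 -0.29]
tool shift cm [-0.03  0.01  0.02]
```

```bash
python3 -m inch '[{"translation":[0,0,0],"spin":0},{"translation":[0,0,0],"spin":0},{"translation":[0,0,0],"spin":0},{"translation":[0,0,0],"spin":0}]' 1 12
python3 -m inch '[{"translation":[-2,0,0],"spin":0},{"translation":[-3,0,0],"spin":0},{"translation":[-4,0,0],"spin":0},{"translation":[-4,0,0],"spin":0},{"translation":[-4,0,0],"spin":0},{"translation":[-4,0,0],"spin":0},{"translation":[-4,0,0],"spin":0},{"translation":[-4,0,0],"spin":0},{"translation":[-3,0,0],"spin":0}]'
python3 - <<'E'
from h import *
# barrel target offset +10mm y_b from tray middle
xb=np.array([np.cos(np.radians(4)),np.sin(np.radians(4))]);yb=np.array([-xb[1],xb[0]])
h=np.array([.585,-.0455]);sp=h+.16*yb;tf=sp-.055*xb;b=tf+.010*yb
print("spindle",sp,"floor",tf,"barrel target",b)
goto([*b,.33])
im=optics.camera("side"); cv2.imwrite("pics/s3.png",cv2.resize(im[170:340,200:400,::-1],None,fx=3.5,fy=3.5))
E
```

```text
time: 7.25
ee_pos: [0.4462, -0.3746, 0.0209]
eef_rot: [-0.702, -0.053, 0.707, -0.061]
ft_force: [0.5, 0.0, -0.2]
width: 0.0196
time: 8.38
ee_pos: [0.4441, -0.3716, 0.3604]
eef_rot: [-0.703, -0.05, 0.707, -0.06]
ft_force: [-0.5, -0.9, 1.0]
width: 0.0003
spindle [0.57383896 0.11411025] floor [0.51897294 0.11027364] barrel target [0.51827538 0.12024928]
t 8.38 ee [ 0.4441 -0.3716  0.3604] yaw_y -81.1 w 0.0003 F [-0.5  -0.92  0.96] q [-0.32  0.38  1.28  1.35 -0.35  1.66 -0.51]
tool shift cm [  2.3  -47.49 -14.92]
```

View pics/s3.png

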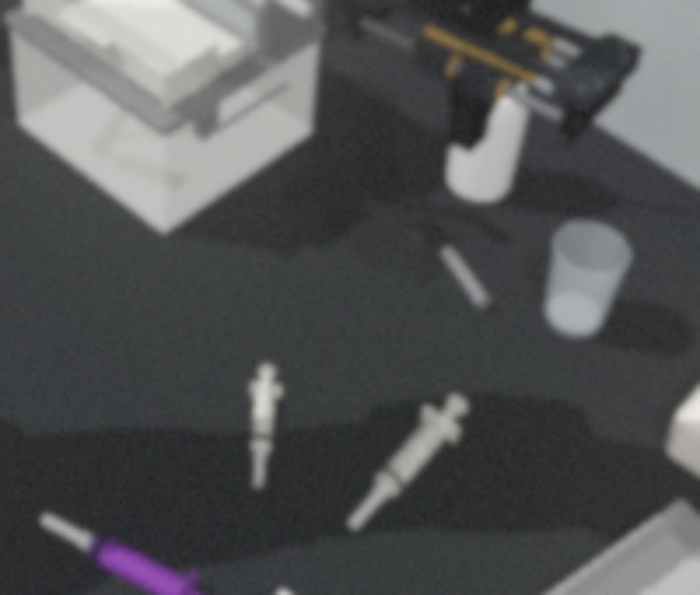

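```bash
python3 - <<'E'
from h import *
for n,box,th in (("side",(296,278,340,325),95),):
    s=optics.camera(n)
    x0,y0,x1,y1=box
    m=cv2.cvtColor(s[y0:y1,x0:x1],cv2.COLOR_RGB2GRAY)>th
    k,l,st,c=cv2.connectedComponentsWithStats(m.astype(np.uint8))
    i=1+np.argmax(st[1:,4]); ys,xs=np.nonzero(l==i); P=np.c_[xs+x0,ys+y0].astype(float)
    W=np.array([plane(n,u,v,.011)[:2] for u,v in P])
    c=W.mean(0); w,V=np.linalg.eigh(np.cov(W.T)); a=V[:,1]
    pr=(W-c)@a
    print(n,len(P),"centroid",c,"axis",a,"ends",c+a*pr.min(),c+a*pr.max())
goto([.446,-.3745,.1])
E
```

```text
side 356 centroid [ 0.44938807 -0.37355702] axis [-0.98515075 -0.17169158] ends [ 0.52996607 -0.35951393] [ 0.35480999 -0.39004004]
t 8.47 ee [ 0.4446 -0.3726  0.3617] yaw_y -81.2 w 0.0006 F [0.94 0.2  0.11] q [-0.32  0.38  1.28  1.35 -0.35  1.66 -0.51]
tool shift cm [26.17 -0.22 -0.22]
```

```bash
python3 -m inch '[{"translation":[5,0,0],"spin":0},{"translation":[5,0,0],"spin":0},{"translation":[5,0,0],"spin":0},{"translation":[4,0,0],"spin":0},{"translation":[4,0,0],"spin":0},{"translation":[3,0,0],"spin":0},{"translation":[0,0,0],"spin":0}]' 0.5
python3 - <<'E'
from h import *
goto([.447,-.3745,.030])
E
```

```text
time: 9.35
ee_pos: [0.4415, -0.3783, 0.0981]
eef_rot: [-0.705, -0.046, 0.705, -0.06]
ft_force: [-0.1, -0.4, 0.3]
width: 0.0433
t 9.35 ee [ 0.4415 -0.3783  0.0981] yaw_y -81.4 w 0.0433 F [-0.07 -0.42  0.27] q [-0.24  0.53  1.13  1.76 -0.5   1.17 -0.39]
tool shift cm [ 6.81 -0.42 -0.61]
```

```bash
python3 -m inch '[{"translation":[2,-0.4,-0.6],"spin":0},{"translation":[2,0,0],"spin":0},{"translation":[1.6,0,0],"spin":0},{"translation":[0.8,0,0],"spin":0},{"translation":[0,0,0],"spin":0}]'
python3 - <<'E'
from h import *
goto([.447,-.3745,.0175])
E
```

```text
time: 9.98
ee_pos: [0.4485, -0.3753, 0.0328]
eef_rot: [0.706, 0.046, -0.704, 0.06]
ft_force: [-0.4, -0.2, 0.4]
width: 0.0436
t 9.97 ee [ 0.4485 -0.3753  0.0328] yaw_y -81.4 w 0.0436 F [-0.36 -0.22  0.37] q [-0.19  0.61  1.04  1.81 -0.59  1.06 -0.35]
tool shift cm [ 1.53 -0.13  0.14]
```

```bash
python3 -m inch '[{"translation":[0.8,-0.1,0.1],"spin":0},{"translation":[0.6,0,0],"spin":0},{"translation":[0.2,0,0],"spin":0},{"translation":[0,0,0],"spin":0}]'
python3 - <<'E'
from h import *
goto([.447,-.3745,.0175])
E
```

```text
time: 10.48
ee_pos: [0.4478, -0.3754, 0.0166]
eef_rot: [0.706, 0.045, -0.704, 0.061]
ft_force: [-0.3, -0.3, -0.2]
width: 0.0433
t 10.47 ee [ 0.4478 -0.3754  0.0166] yaw_y -81.4 w 0.0433 F [-0.26 -0.27 -0.17] q [-0.17  0.62  1.02  1.82 -0.61  1.03 -0.34]
tool shift cm [-0.09 -0.09  0.07]
```

```bash
python3 -m inch '[{"translation":[0,0,0],"spin":0},{"translation":[0,0,0],"spin":0},{"translation":[0,0,0],"spin":0}]' 1 20
python3 -m inch '[{"translation":[0,0,0],"spin":0},{"translation":[0,0,0],"spin":0}]'
```

```text
time: 10.85
ee_pos: [0.448, -0.3756, 0.0171]
eef_rot: [0.706, 0.045, -0.704, 0.061]
ft_force: [-0.7, -0.7, 0.8]
width: 0.0211
time: 11.1
ee_pos: [0.4481, -0.3756, 0.0172]
eef_rot: [0.706, 0.045, -0.704, 0.061]
ft_force: [0.3, 0.4, 0.3]
width: 0.0036
```

```bash
python3 -m inch '[{"translation":[-1,0,0],"spin":0},{"translation":[-1,0,0],"spin":0},{"translation":[-1,0,0],"spin":0},{"translation":[0,0,0],"spin":0}]'
```

```text
time: 11.6
ee_pos: [0.4482, -0.3753, 0.0501]
eef_rot: [0.707, 0.045, -0.703, 0.061]
ft_force: [-0.3, -0.3, 0.0]
width: 0.0008
```

```bash
python3 - <<'E'
from h import *
goto([.447,-.3745,.0175])
im=optics.camera("side"); cv2.imwrite("pics/s4.png",cv2.resize(im[240:340,260:370,::-1],None,fx=6,fy=6,interpolation=2))
im=optics.camera("top"); cv2.imwrite("pics/t4.png",cv2.resize(im[170:270,300:400,::-1],None,fx=6,fy=6,interpolation=2))
E
```

```text
t 11.60 ee [ 0.4482 -0.3753  0.0501] yaw_y -81.4 w 0.0008 F [-0.28 -0.32  0.05] q [-0.21  0.58  1.07  1.8  -0.56  1.08 -0.36]
tool shift cm [ 3.25 -0.17  0.12]
```

View pics/s4.png

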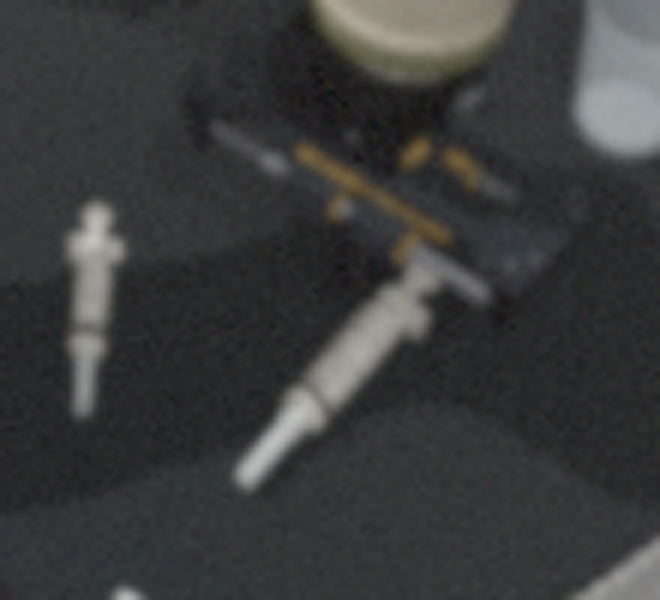

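View pics/t4.png

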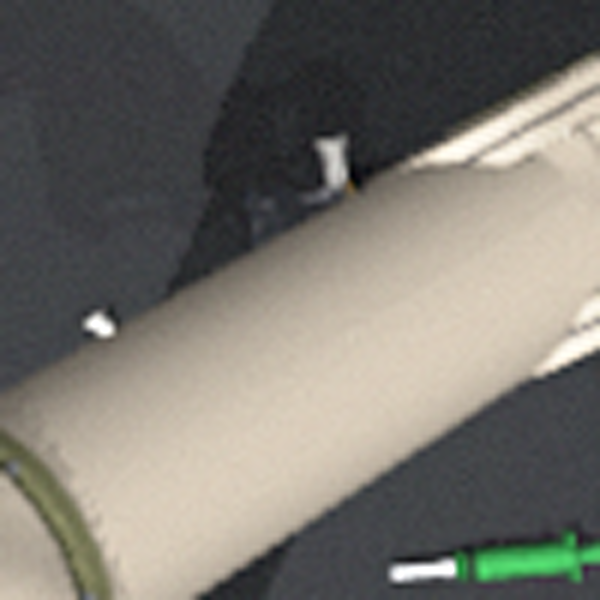

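```bash
python3 - <<'E'
from h import *
s=r.read_state();M=R.from_quat(s["eef_rot"]).as_matrix();p=s["ee_pos"]
for n,f,(x0,y0) in (("side","pics/s4.png",(260,240)),("top","pics/t4.png",(300,170))):
    im=cv2.imread(f)
    P=lambda q:tuple(int(v) for v in ((proj(n,q)-[x0,y0]+.5)*6))
    for off,c in (((.017,0,0),(0,0,255)),((0,0,0),(0,255,255)),((-.053,0,0),(255,0,0))):
        for y in (-.095,0,.095): cv2.circle(im,P(p+M@np.array(off)+M[:,1]*y*(off[0]<0)),4,c,-1)
    for z in(-.0375,.0375):
      for y in(-.095,.095): cv2.circle(im,P(p+M@np.array([-.053,y,z])),4,(255,255,0),-1)
    cv2.circle(im,P((.447,-.3745,.011)),5,(0,255,0),2)
    a=np.array([-.987,-.163,0])
    for t in(-.073,.093): cv2.circle(im,P(np.array([.447,-.3745,.011])+a*t),4,(255,0,255),2)
    cv2.imwrite(f.replace(".png","b.png"),im)
    print(n,P((.447,-.3745,.011)))
E
```

```text
side (348, 362)
top (353, 262)
```

View pics/s4b.png

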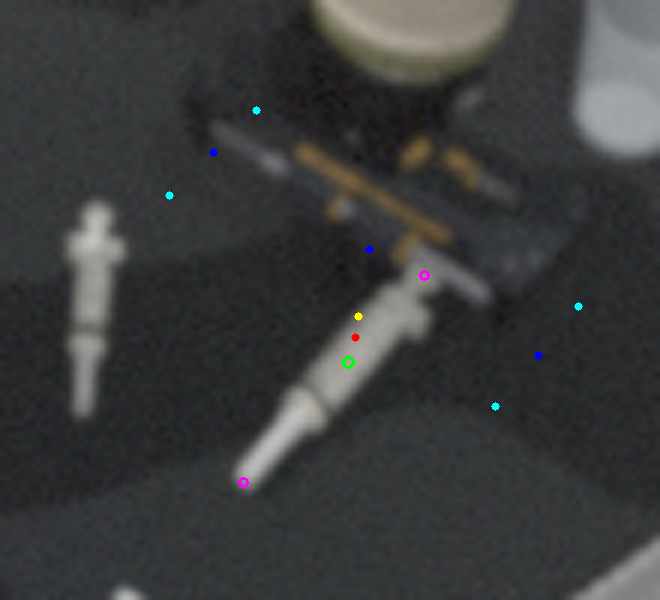

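View pics/t4b.png

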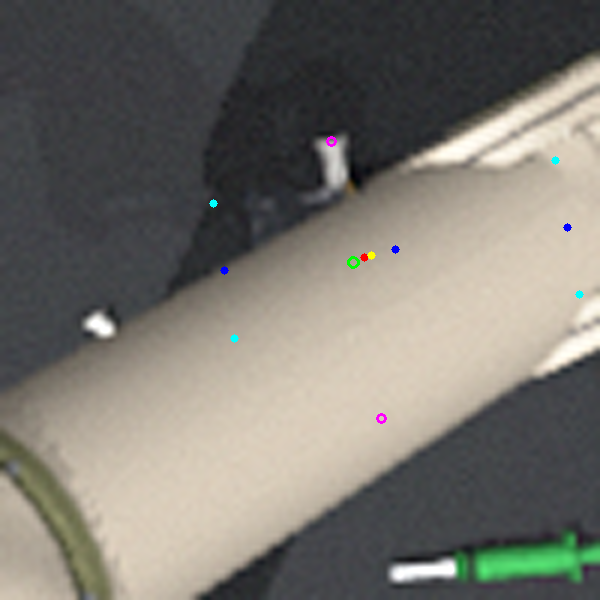

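```bash
python3 - <<'E'
from h import *
im=cv2.imread("pics/s4b.png"); g=(255*np.clip(im/255./.6,0,1)**.45).astype(np.uint8)
cv2.imwrite("pics/s4g.png",g)
E
```

```text
(no output)
```

View pics/s4g.png

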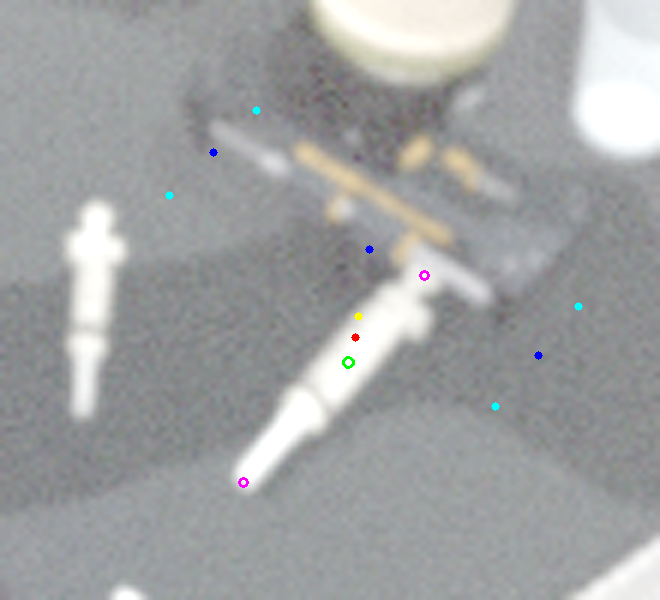

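```bash
python3 - <<'E'
from h import *
print(proj("side",(.4446,-.3726,.345)),proj("side",(.4446,-.3726,.362)))
for z in (.3,.345,.38,.40): 
    print(z,plane("side",335.5,212,z))
E
```

```text
[331.08088505 221.78632806] [331.97940343 216.93169107]
0.3 [ 0.52480518 -0.32611381  0.3       ]
0.345 [ 0.4819626  -0.35499543  0.345     ]
0.38 [ 0.4486406  -0.37745892  0.38      ]
0.4 [ 0.42959945 -0.39029519  0.4       ]
```

```bash
python3 -m inch '[{"translation":[-4,0,0],"spin":0},{"translation":[-4,0,0],"spin":0},{"translation":[-4,0,0],"spin":0},{"translation":[-4,0,0],"spin":0},{"translation":[-4,0,0],"spin":0}]' 0.3
python3 - <<'E'
from h import *
goto(None)
for n in("side","top"):
    im=optics.camera(n)
    if n=="side": im=im[130:300,230:430]
    else: im=im[120:300,260:460]
    cv2.imwrite(f"pics/{n}5.png",cv2.resize((255*np.clip(im[:,:,::-1]/255./.7,0,1)**.5).astype(np.uint8),None,fx=3.5,fy=3.3,interpolation=2))
E
```

```text
time: 12.32
ee_pos: [0.4451, -0.3684, 0.2503]
eef_rot: [-0.704, -0.047, 0.706, -0.059]
ft_force: [0.9, -0.1, -0.2]
width: 0.0423
t 12.32 ee [ 0.4451 -0.3684  0.2503] yaw_y -81.4 w 0.0423 F [ 0.95 -0.15 -0.18] q [-0.36  0.39  1.25  1.57 -0.36  1.44 -0.5 ]
```

View pics/side5.png

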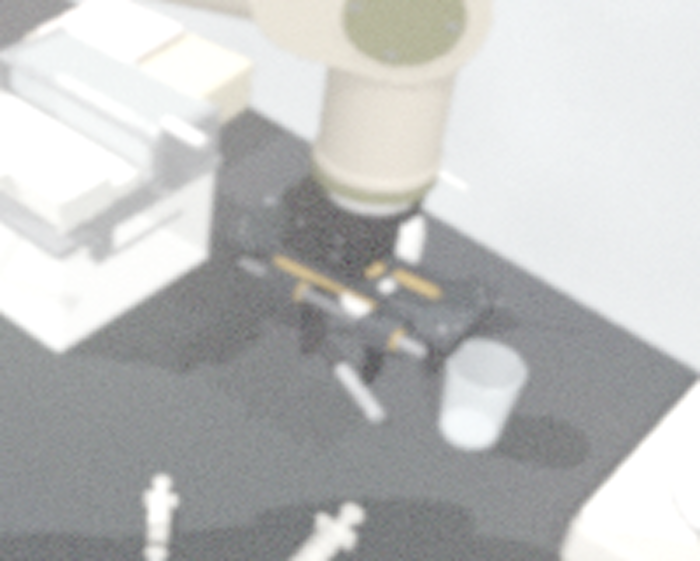

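View pics/top5.png

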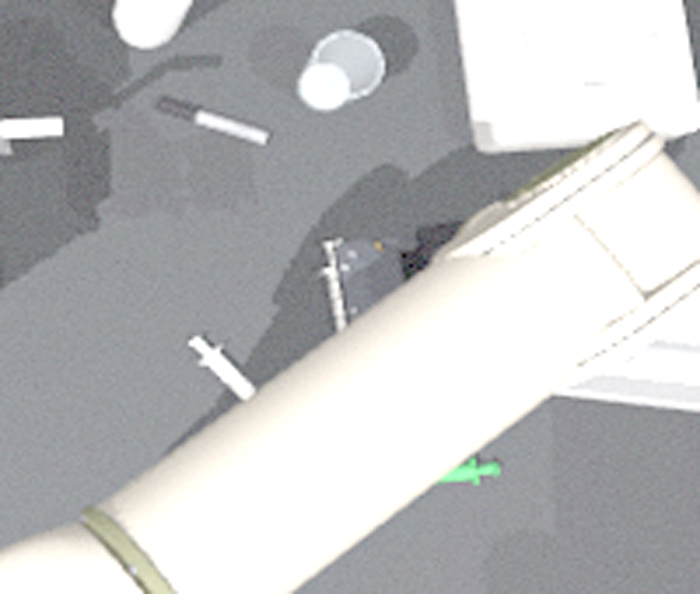

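```bash
python3 - <<'E'
from h import *
s=r.read_state();M=R.from_quat(s["eef_rot"]).as_matrix();p=s["ee_pos"]
print("tip exp side",proj("side",p+M[:,0]*.017),"obs 328,240.6")
for y in(-.029,.029):print(proj("side",p+M[:,0]*.017+M[:,1]*y))
for y in(-.095,.095):
  for x in (-.053,-.09):
   for z in(-.0375,.0375):print(x,y,z,"top",proj("top",p+M@[x,y,z]),"side",proj("side",p+M@[x,y,z]))
E
```

```text
tip exp side [325.5568699  249.89035382] obs 328,240.6
[316.75647741 244.8230158 ]
[334.60572137 255.10075655]
-0.053 -0.095 -0.0375 top [348.14991913 196.83347138] side [307.15863085 208.92153915]
-0.053 -0.095 0.0375 top [352.4450219  223.46408643] side [290.9897528  222.63391991]
-0.09 -0.095 -0.0375 top [351.10014813 195.28713817] side [308.22316122 198.79375954]
-0.09 -0.095 0.0375 top [355.58106159 222.86749468] side [291.74478536 212.38852891]
-0.053 0.095 -0.0375 top [416.00123598 188.16988887] side [367.92835501 240.94855241]
-0.053 0.095 0.0375 top [420.98368512 214.81985439] side [352.81129412 257.48176697]
-0.09 0.095 -0.0375 top [421.40840154 186.30511321] side [370.50207678 230.54880507]
-0.09 0.095 0.0375 top [426.62760236 213.90614289] side [355.1372665  247.00783727]
```

```bash
python3 -m inch '[{"translation":[4.5,0,0],"spin":-1},{"translation":[4.5,0,0],"spin":0},{"translation":[4.5,0,0],"spin":0},{"translation":[4.5,0,0],"spin":0},{"translation":[0,0,0],"spin":0}]' 0.5
python3 - <<'E'
from h import *
goto([.447,-.3745,.0175])
E
```

```text
time: 13.05
ee_pos: [0.4463, -0.3726, 0.0652]
eef_rot: [-0.705, -0.053, 0.705, -0.066]
ft_force: [0.3, 0.2, 0.7]
width: 0.0437
t 13.05 ee [ 0.4463 -0.3726  0.0652] yaw_y -80.3 w 0.0437 F [0.26 0.18 0.66] q [-0.22  0.56  1.07  1.79 -0.53  1.11 -0.37]
tool shift cm [ 4.77  0.11 -0.05]
```

```bash
python3 -m inch '[{"translation":[2.4,0.1,0],"spin":0},{"translation":[2.3,0,0],"spin":0},{"translation":[0,0,0],"spin":0}]'
python3 - <<'E'
from h import *
goto([.447,-.3745,.0175])
s=r.read_state();M=R.from_quat(s["eef_rot"]).as_matrix();p=s["ee_pos"]
print(proj("side",p+M[:,0]*.017))
im=optics.camera("side")[240:340,260:370]
cv2.imwrite("pics/s6.png",cv2.resize((255*np.clip(im[:,:,::-1]/255./.7,0,1)**.5).astype(np.uint8),None,fx=6,fy=6,interpolation=2))
E
```

```text
time: 13.42
ee_pos: [0.448, -0.376, 0.0202]
eef_rot: [0.705, 0.052, -0.704, 0.067]
ft_force: [0.6, 0.0, 0.2]
width: 0.0437
t 13.43 ee [ 0.448  -0.376   0.0202] yaw_y -80.4 w 0.0437 F [0.57 0.   0.21] q [-0.17  0.61  1.01  1.82 -0.59  1.03 -0.33]
tool shift cm [ 0.27 -0.17  0.07]
[317.99168972 301.66414124]
```

View pics/s6.png

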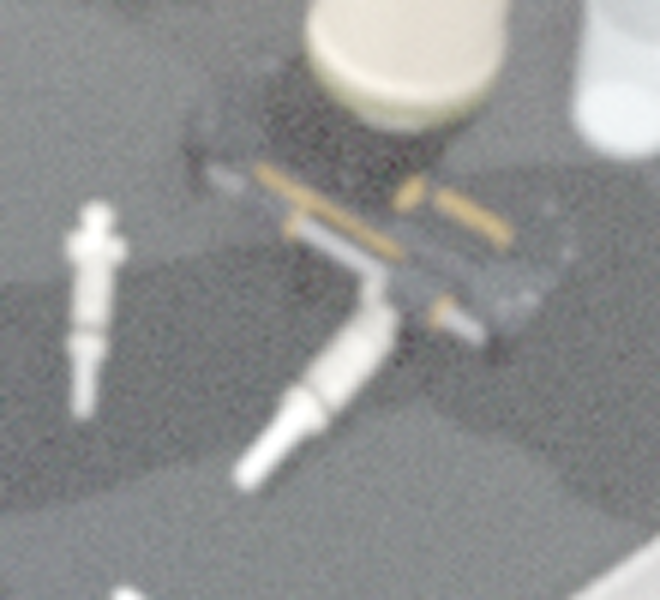

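```bash
python3 -m inch '[{"translation":[0.6,-0.15,0],"spin":0},{"translation":[0.5,0,0],"spin":0},{"translation":[0,0,0],"spin":0}]'; python3 -m inch '[{"translation":[0.4,0,0],"spin":0},{"translation":[0,0,0],"spin":0}]'
```

```text
time: 13.85
ee_pos: [0.4495, -0.376, 0.0117]
eef_rot: [0.707, 0.051, -0.702, 0.068]
ft_force: [0.1, -0.4, 0.1]
width: 0.0435
time: 14.1
ee_pos: [0.4497, -0.3762, 0.0077]
eef_rot: [0.707, 0.051, -0.702, 0.068]
ft_force: [0.1, -0.0, 0.4]
width: 0.0433
```

```bash
python3 -m inch '[{"translation":[0.5,-0.1,0.2],"spin":0},{"translation":[0.5,0,0],"spin":0},{"translation":[0,0,0],"spin":0}]'; python3 -m inch '[{"translation":[0.4,0,0],"spin":0},{"translation":[0,0,0],"spin":0}]'; python3 - <<'E'
from h import *
goto([.447,-.3745,-.014])
E
```

```text
time: 14.48
ee_pos: [0.4474, -0.3757, -0.0031]
eef_rot: [0.707, 0.051, -0.702, 0.068]
ft_force: [-0.1, 0.2, -0.8]
width: 0.0431
time: 14.72
ee_pos: [0.4474, -0.3758, -0.0074]
eef_rot: [0.707, 0.051, -0.702, 0.068]
ft_force: [-0.1, 0.5, 0.8]
width: 0.0437
t 14.72 ee [ 0.4474 -0.3758 -0.0074] yaw_y -80.3 w 0.0437 F [-0.14  0.54  0.78] q [-0.14  0.64  0.98  1.84 -0.63  0.98 -0.31]
tool shift cm [ 0.66 -0.16  0.02]
```

```bash
python3 -m inch '[{"translation":[0.4,-0.1,0],"spin":0},{"translation":[0.3,0,0],"spin":0},{"translation":[0,0,0],"spin":0}]'; python3 -m inch '[{"translation":[0.3,0,0],"spin":0},{"translation":[0,0,0],"spin":0}]'; python3 - <<'E'
from h import *
goto([.447,-.3745,-.014])
im=optics.camera("side")[240:340,260:370]
cv2.imwrite("pics/s7.png",cv2.resize((255*np.clip(im[:,:,::-1]/255./.7,0,1)**.5).astype(np.uint8),None,fx=6,fy=6,interpolation=2))
E
```

```text
time: 15.1
ee_pos: [0.4474, -0.375, -0.0149]
eef_rot: [0.707, 0.051, -0.702, 0.068]
ft_force: [-0.1, -0.8, 0.4]
width: 0.0436
time: 15.35
ee_pos: [0.4474, -0.3751, -0.018]
eef_rot: [0.707, 0.051, -0.702, 0.068]
ft_force: [-0.5, 0.5, -0.3]
width: 0.0434
t 15.35 ee [ 0.4474 -0.3751 -0.018 ] yaw_y -80.3 w 0.0434 F [-0.48  0.48 -0.28] q [-0.13  0.66  0.96  1.84 -0.64  0.96 -0.3 ]
tool shift cm [-0.4  -0.06  0.03]
```

View pics/s7.png

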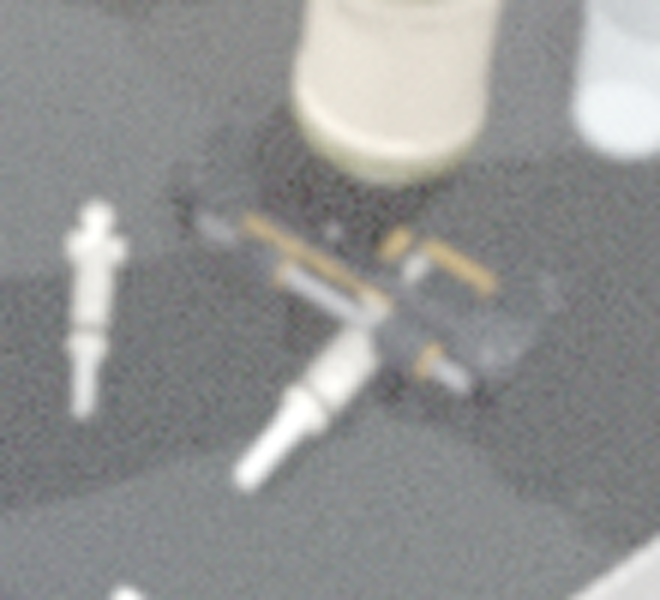

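```bash
python3 -m inch '[{"translation":[0.3,0,0],"spin":0},{"translation":[0,0,0],"spin":0}]'; python3 -m inch '[{"translation":[0.3,0,0],"spin":0},{"translation":[0,0,0],"spin":0}]' 
```

```text
time: 15.65
ee_pos: [0.4478, -0.3754, -0.0204]
eef_rot: [0.707, 0.051, -0.702, 0.068]
ft_force: [-2.1, 1.8, 4.3]
width: 0.0434
time: 15.9
ee_pos: [0.448, -0.3756, -0.0202]
eef_rot: [0.708, 0.052, -0.701, 0.067]
ft_force: [0.3, 0.9, 0.6]
width: 0.0434
```

```bash
python3 -m inch '[{"translation":[-0.25,0,0],"spin":0},{"translation":[0,0,0],"spin":0}]'; python3 -m inch '[{"translation":[0,0,0],"spin":0},{"translation":[0,0,0],"spin":0},{"translation":[0,0,0],"spin":0},{"translation":[0,0,0],"spin":0},{"translation":[0,0,0],"spin":0}]' 1 12
```

```text
time: 16.15
ee_pos: [0.448, -0.3756, -0.0177]
eef_rot: [0.708, 0.052, -0.701, 0.067]
ft_force: [0.2, 0.6, 0.6]
width: 0.0434
time: 16.77
ee_pos: [0.4479, -0.3754, -0.0182]
eef_rot: [0.708, 0.052, -0.701, 0.067]
ft_force: [0.4, 1.2, 0.3]
width: 0.0221
```

Gripped at 22 mm, which matches the barrel. I'll lift and look.

```bash
python3 -m inch '[{"translation":[-2,0,0],"spin":0},{"translation":[-3,0,0],"spin":0},{"translation":[-4,0,0],"spin":0},{"translation":[-4,0,0],"spin":0},{"translation":[-4,0,0],"spin":0},{"translation":[-4,0,0],"spin":0},{"translation":[-4,0,0],"spin":0},{"translation":[-4,0,0],"spin":0},{"translation":[-3,0,0],"spin":0}]'
python3 - <<'E'
from h import *
goto([.518,.120,.29])
im=optics.camera("side"); cv2.imwrite("pics/s8.png",cv2.resize(im[130:300,230:430,::-1],None,fx=3.5,fy=3.5,interpolation=2))
E
```

```text
time: 17.9
ee_pos: [0.44, -0.3696, 0.3197]
eef_rot: [0.708, 0.049, -0.701, 0.064]
ft_force: [0.5, 0.5, -1.0]
width: 0.0216
t 17.90 ee [ 0.44   -0.3696  0.3197] yaw_y -80.8 w 0.0216 F [ 0.5   0.51 -1.03] q [-0.36  0.32  1.26  1.46 -0.3   1.55 -0.53]
tool shift cm [  2.07 -47.13 -15.54]
```

View pics/s8.png

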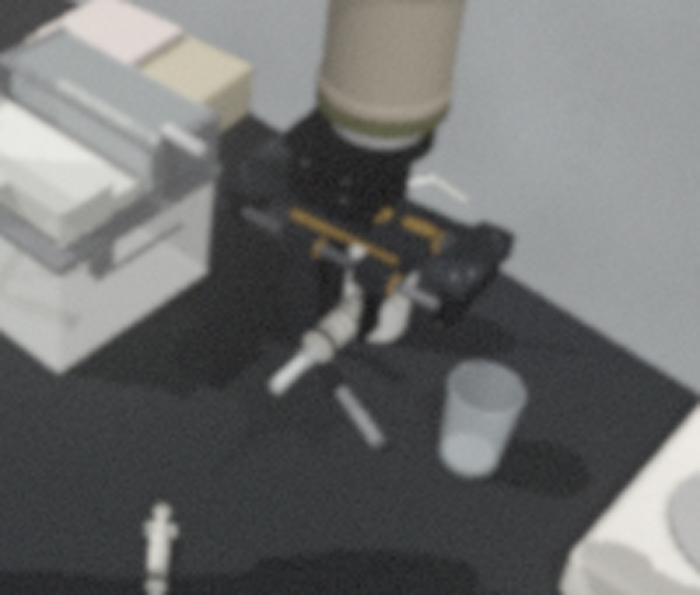

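```bash
python3 - <<'E'
from h import *
im=cv2.imread("pics/s8.png")
s=r.read_state();M=R.from_quat(s["eef_rot"]).as_matrix();a=M[:,2] # syringe direction ±
print("toolz",a)
tip=plane("side",230+276/3.5-.5,130+388/3.5-.5,.349)
ax=np.array([np.cos(np.radians(-170.8)),np.sin(np.radians(-170.8))])
print("tip",tip,"barrel est",tip[:2]-.093*ax,"ee",s["ee_pos"])
E
```

```text
toolz [-0.9870027  -0.16031741 -0.01113577]
tip [ 0.34892916 -0.38369469  0.349     ] barrel est [ 0.44073283 -0.36882574] ee [ 0.440517   -0.37065971  0.32325583]
```

```bash
python3 -m inch '[{"translation":[0,-4.3,-1.4],"spin":0},{"translation":[0,-4.3,-1.4],"spin":0},{"translation":[0,-4.3,-1.4],"spin":0},{"translation":[0,-4.3,-1.4],"spin":0},{"translation":[0,-4.3,-1.4],"spin":0},{"translation":[0,-4.3,-1.4],"spin":0},{"translation":[0,-4.3,-1.4],"spin":0},{"translation":[0,-4.3,-1.4],"spin":0},{"translation":[0,-4.3,-1.4],"spin":0},{"translation":[0,-4.3,-1.4],"spin":0}]'
python3 -m inch '[{"translation":[0,0,0],"spin":-10.5},{"translation":[0,0,0],"spin":-10.5},{"translation":[0,0,0],"spin":-10.5},{"translation":[0,0,0],"spin":-10.5},{"translation":[0,0,0],"spin":-10.5},{"translation":[0,0,0],"spin":-10.5},{"translation":[0,0,0],"spin":-10.5},{"translation":[0,0,0],"spin":-8}]'
python3 - <<'E'
from h import *
print(goto([.518,.120,.25]).round(3))
E
```

```text
time: 19.2
ee_pos: [0.5114, 0.0745, 0.3207]
eef_rot: [0.712, 0.042, -0.699, 0.053]
ft_force: [0.6, -0.1, 0.3]
width: 0.0216
time: 20.2
ee_pos: [0.5101, 0.0711, 0.3247]
eef_rot: [0.496, 0.496, -0.493, 0.514]
ft_force: [-0.6, 1.0, 0.5]
width: 0.0216
t 20.20 ee [0.5101 0.0711 0.3247] yaw_y 1.1 w 0.0216 F [-0.61  1.02  0.47] q [-1.11 -0.    0.88  1.59  0.02  1.54 -0.21]
tool shift cm [ 7.42  0.74 -4.98]
[[ 0.021  1.     0.02 ]
 [-0.014  0.02  -1.   ]
 [-1.     0.02   0.015]]
```

```bash
python3 -m inch '[{"translation":[0,0.25,-1.7],"spin":-1.5},{"translation":[0,0.25,-1.7],"spin":-1.4},{"translation":[3,0.25,-1.6],"spin":0},{"translation":[4,0,0],"spin":0},{"translation":[4,0,0],"spin":0},{"translation":[0,0,0],"spin":0}]'
python3 - <<'E'
from h import *
goto([.518,.120,.20])
for n,(x0,y0) in(("side",(180,110)),("top",(160,100))):
    im=optics.camera(n); cv2.imwrite(f"pics/{n}9.png",cv2.resize(im[y0:y0+120,x0:x0+140,::-1],None,fx=5,fy=5,interpolation=2))
E
```

```text
time: 20.95
ee_pos: [0.518, 0.1276, 0.2127]
eef_rot: [0.485, 0.507, -0.481, 0.525]
ft_force: [-0.3, -0.5, 0.6]
width: 0.0217
t 20.95 ee [0.518  0.1276 0.2127] yaw_y 3.8 w 0.0217 F [-0.32 -0.54  0.59] q [-1.12  0.12  0.85  1.74 -0.07  1.31 -0.19]
tool shift cm [ 1.28 -0.08  0.74]
```

View pics/side9.png

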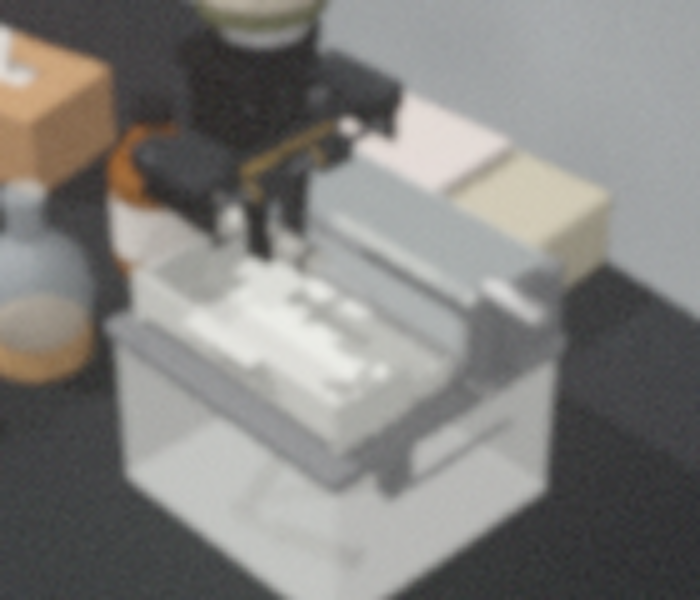

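View pics/top9.png

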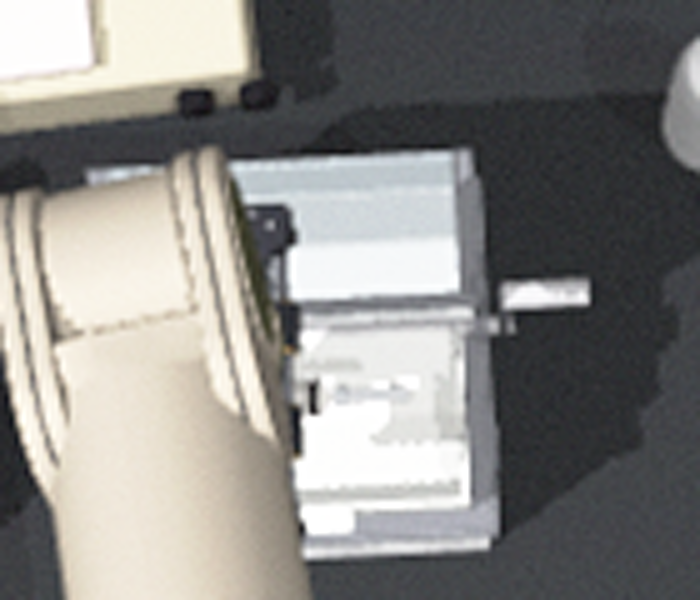

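```bash
python3 - <<'E'
from h import *
print(plane("top",160+415/5-.5,100+388/5-.5,.242))
h=(160+547/5-.5,100+293/5-.5); print(plane("top",*h,.261))
E
python3 -m inch '[{"translation":[2,0,0.7],"spin":0},{"translation":[2,0,0],"spin":0},{"translation":[0,0,0],"spin":0}]'
python3 - <<'E'
from h import *
goto([.518,.120,.1475])
E
```

```text
[0.52880507 0.0312743  0.242     ]
[ 0.58456715 -0.04637938  0.261     ]
time: 21.42
ee_pos: [0.525, 0.1221, 0.1814]
eef_rot: [0.49, 0.506, -0.477, 0.526]
ft_force: [0.9, -0.1, -0.7]
width: 0.0212
t 21.43 ee [0.525  0.1221 0.1814] yaw_y 3.8 w 0.0212 F [ 0.93 -0.13 -0.74] q [-1.1   0.15  0.86  1.78 -0.11  1.23 -0.15]
tool shift cm [ 3.37 -0.83  0.13]
```

```bash
python3 -m inch '[{"translation":[0.7,-0.8,0.1],"spin":0},{"translation":[0.7,0,0],"spin":0},{"translation":[0.6,0,0],"spin":0},{"translation":[0,0,0],"spin":0}]'
python3 - <<'E'
from h import *
goto([.517,.120,.1475])
E
```

```text
time: 21.92
ee_pos: [0.5189, 0.1213, 0.1634]
eef_rot: [0.491, 0.505, -0.475, 0.527]
ft_force: [-0.3, -0.5, -0.1]
width: 0.0216
t 21.93 ee [0.5189 0.1213 0.1634] yaw_y 3.8 w 0.0216 F [-0.35 -0.51 -0.09] q [-1.1   0.15  0.86  1.83 -0.1   1.18 -0.15]
tool shift cm [ 1.58 -0.26  0.11]
```

```bash
python3 -m inch '[{"translation":[0.6,-0.2,0.1],"spin":0},{"translation":[0.5,0,0],"spin":0},{"translation":[0,0,0],"spin":0}]'
python3 - <<'E'
from h import *
print(goto([.517,.120,.1475]).round(3))
for n,(x0,y0) in(("side",(180,110)),("top",(160,100))):
    im=optics.camera(n); cv2.imwrite(f"pics/{n}10.png",cv2.resize(im[y0:y0+120,x0:x0+140,::-1],None,fx=5,fy=5,interpolation=2))
E
```

```text
time: 22.3
ee_pos: [0.5174, 0.1199, 0.1516]
eef_rot: [0.491, 0.505, -0.475, 0.527]
ft_force: [-0.3, -0.5, -0.6]
width: 0.0219
t 22.30 ee [0.5174 0.1199 0.1516] yaw_y 3.8 w 0.0219 F [-0.29 -0.49 -0.57] q [-1.1   0.16  0.85  1.85 -0.11  1.16 -0.14]
tool shift cm [ 0.41 -0.05 -0.01]
[[ 0.038  0.997  0.065]
 [-0.004  0.065 -0.998]
 [-0.999  0.037  0.007]]
```

View pics/side10.png

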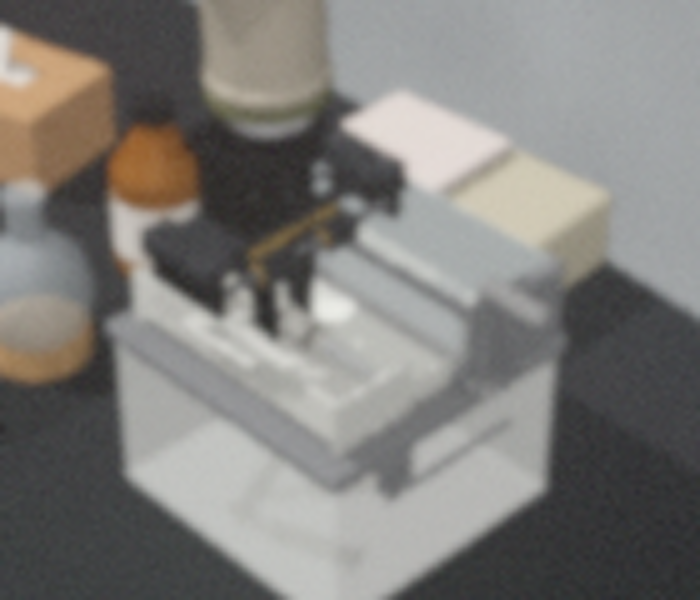

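View pics/top10.png

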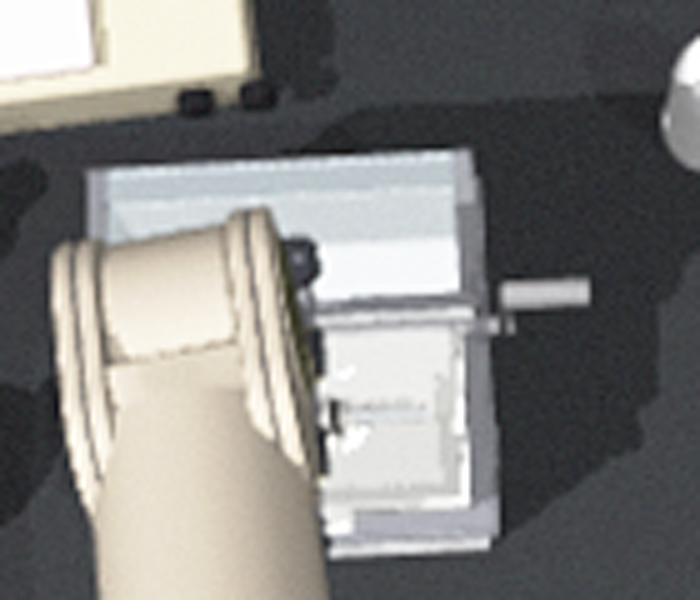

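```bash
python3 -m inch '[{"translation":[0.3,0,0],"spin":0},{"translation":[0,0,0],"spin":0}]';python3 -m inch '[{"translation":[0.2,0,0],"spin":0},{"translation":[0,0,0],"spin":0}]'
```

```text
time: 22.65
ee_pos: [0.5179, 0.1201, 0.149]
eef_rot: [0.492, 0.505, -0.475, 0.527]
ft_force: [-0.4, 0.2, -0.9]
width: 0.0214
time: 22.9
ee_pos: [0.518, 0.12, 0.1469]
eef_rot: [0.492, 0.505, -0.475, 0.527]
ft_force: [-0.9, -0.3, -1.5]
width: 0.0218
```

```bash
python3 -m inch '[{"translation":[0.2,0,0],"spin":0},{"translation":[0,0,0],"spin":0}]'
```

```text
time: 23.15
ee_pos: [0.5182, 0.1201, 0.1449]
eef_rot: [0.492, 0.505, -0.475, 0.527]
ft_force: [0.1, -0.2, -0.5]
width: 0.0216
```

```bash
python3 -m inch '[{"translation":[0.0,0,0],"spin":0},{"translation":[0,0,0],"spin":0},{"translation":[0,0,0],"spin":0}]' 0.64
```

```text
time: 23.52
ee_pos: [0.5183, 0.1201, 0.145]
eef_rot: [0.492, 0.505, -0.475, 0.527]
ft_force: [-0.2, -0.7, 0.2]
width: 0.0308
```

```bash
python3 -m inch '[{"translation":[-1,0,0],"spin":0},{"translation":[-2,0,0],"spin":0},{"translation":[-4,0,0],"spin":0},{"translation":[-4,0,0],"spin":0},{"translation":[-4,0,0],"spin":0},{"translation":[0,0,0],"spin":0}]'
python3 - <<'E'
from h import *
h=np.array([.585,-.0458]); print(goto([*h,.27]).round(3))
for n,(x0,y0) in(("side",(180,110)),("top",(160,100))):
    im=optics.camera(n); cv2.imwrite(f"pics/{n}11.png",cv2.resize(im[y0:y0+120,x0:x0+140,::-1],None,fx=5,fy=5,interpolation=2))
E
```

```text
time: 24.28
ee_pos: [0.5123, 0.1198, 0.303]
eef_rot: [0.493, 0.504, -0.475, 0.527]
ft_force: [-0.4, -0.5, -0.3]
width: 0.0314
t 24.27 ee [0.5123 0.1198 0.303 ] yaw_y 3.7 w 0.0314 F [-0.42 -0.52 -0.27] q [-1.16  0.02  0.85  1.62  0.    1.47 -0.24]
tool shift cm [ 3.65  6.06 16.97]
[[ 0.041  0.997  0.063]
 [-0.003  0.064 -0.998]
 [-0.999  0.041  0.006]]
```

View pics/side11.png

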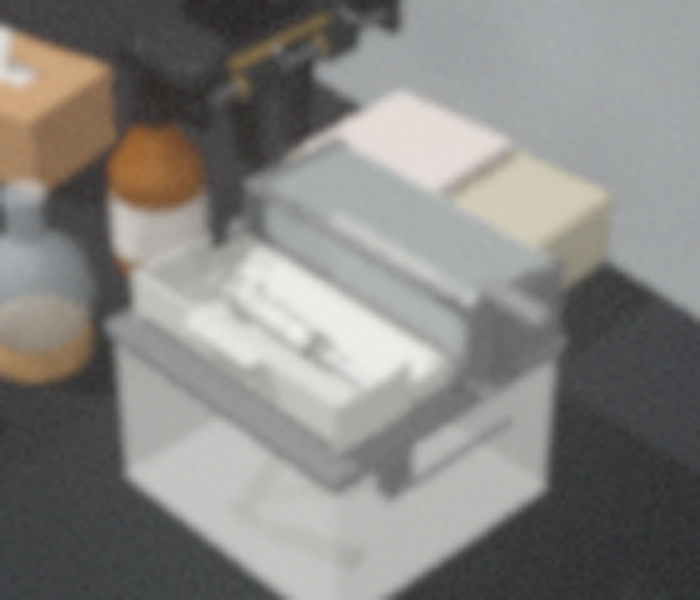

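View pics/top11.png

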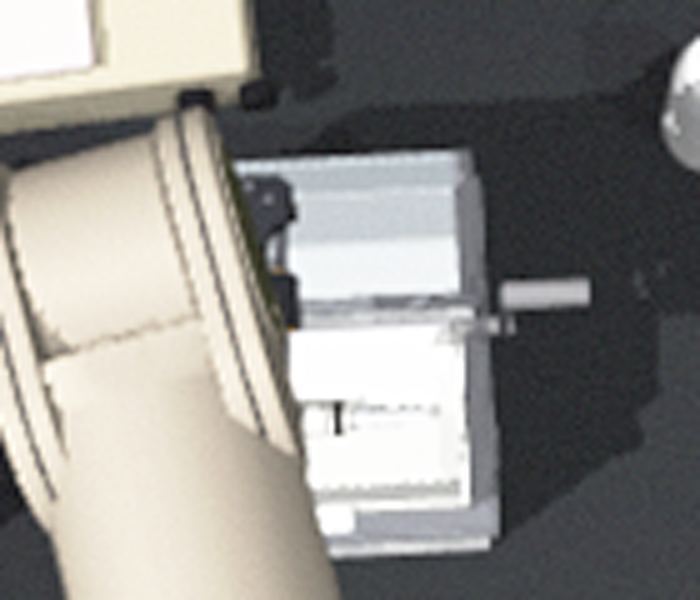

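```bash
python3 -m inch '[{"translation":[0,1.5,4.2],"spin":0},{"translation":[0,1.5,4.2],"spin":0},{"translation":[0,1.5,4.2],"spin":0},{"translation":[0,1.5,4.2],"spin":0},{"translation":[0,0,0],"spin":0}]' 0.47
python3 - <<'E'
from h import *
h=np.array([.585,-.0458]); goto([*h,.27])
E
```

```text
time: 25.0
ee_pos: [0.5809, -0.0482, 0.2978]
eef_rot: [0.488, 0.507, -0.478, 0.526]
ft_force: [-0.4, 0.2, -0.5]
width: 0.0461
t 25.00 ee [ 0.5809 -0.0482  0.2978] yaw_y 3.8 w 0.0461 F [-0.36  0.22 -0.52] q [-0.82  0.26  1.02  1.49 -0.22  1.49  0.25]
tool shift cm [ 2.79  0.35 -0.24]
```

```bash
python3 -m inch '[{"translation":[1,0.35,-0.2],"spin":0},{"translation":[1.2,0,0],"spin":0},{"translation":[0,0,0],"spin":0}]'
python3 - <<'E'
from h import *
h=np.array([.585,-.0458]); goto([*h,.202])
for n,(x0,y0) in(("side",(220,90)),("top",(200,100))):
    im=optics.camera(n); cv2.imwrite(f"pics/{n}12.png",cv2.resize((255*np.clip(im[y0:y0+120,x0:x0+140,::-1]/255./.8,0,1)**.6).astype(np.uint8),None,fx=5,fy=5,interpolation=2))
E
```

```text
time: 25.38
ee_pos: [0.584, -0.0431, 0.2721]
eef_rot: [0.487, 0.509, -0.478, 0.525]
ft_force: [-0.6, -0.2, -1.2]
width: 0.0464
t 25.38 ee [ 0.584  -0.0431  0.2721] yaw_y 4.0 w 0.0464 F [-0.55 -0.23 -1.16] q [-0.82  0.28  1.01  1.52 -0.23  1.44  0.26]
tool shift cm [ 7.01 -0.09  0.22]
```

View pics/side12.png

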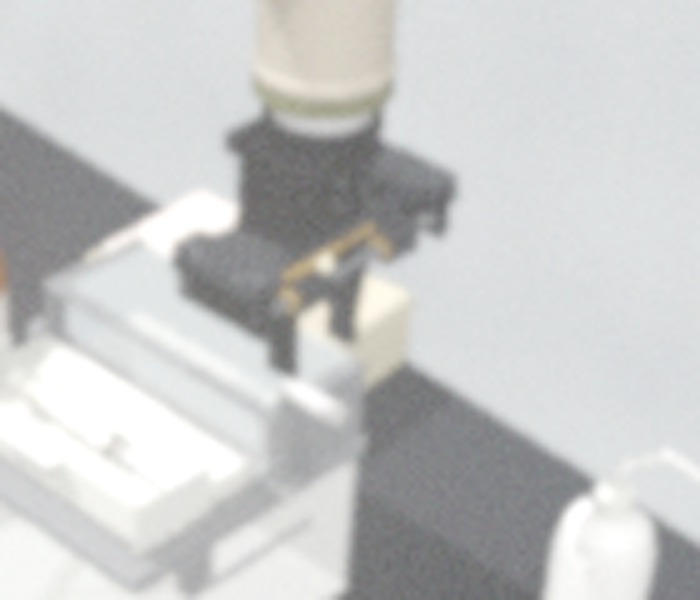

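View pics/top12.png

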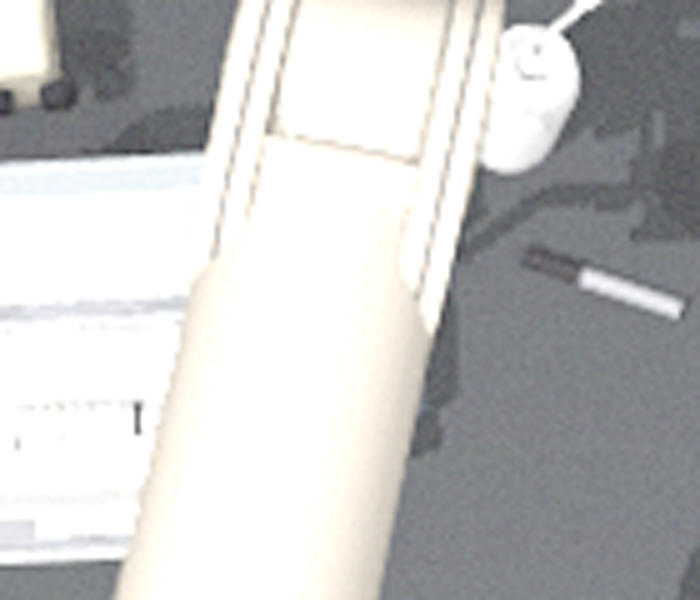

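```bash
python3 - <<'E'
from h import *
print(proj("side",(.5845,-.0435,.292)))
E
python3 -m inch '[{"translation":[1.5,0,0.4],"spin":0},{"translation":[1.5,0,0],"spin":0},{"translation":[0,0,0],"spin":0}]'
python3 - <<'E'
from h import *
h=np.array([.585,-.0465]); goto([*h,.202])
E
```

```text
[281.92293664 161.65357224]
time: 25.85
ee_pos: [0.5856, -0.0472, 0.2413]
eef_rot: [0.487, 0.509, -0.477, 0.526]
ft_force: [-0.2, 0.7, 0.3]
width: 0.0458
t 25.85 ee [ 0.5856 -0.0472  0.2413] yaw_y 4.0 w 0.0458 F [-0.18  0.66  0.28] q [-0.81  0.3   1.    1.57 -0.25  1.38  0.28]
tool shift cm [ 3.93 -0.15 -0.11]
```

```bash
python3 -m inch '[{"translation":[1.3,-0.15,-0.1],"spin":0},{"translation":[1.3,0,0],"spin":0},{"translation":[0.7,0,0],"spin":0},{"translation":[0,0,0],"spin":0}]'
python3 - <<'E'
from h import *
h=np.array([.585,-.0465]); goto([*h,.202])
im=optics.camera("side");x0,y0=220,110
cv2.imwrite("pics/s13.png",cv2.resize((255*np.clip(im[y0:y0+100,x0:x0+110,::-1]/255./.8,0,1)**.6).astype(np.uint8),None,fx=6,fy=6,interpolation=2))
E
```

```text
time: 26.35
ee_pos: [0.5848, -0.0464, 0.2058]
eef_rot: [0.487, 0.509, -0.477, 0.526]
ft_force: [-0.4, 0.0, -1.2]
width: 0.0458
t 26.35 ee [ 0.5848 -0.0464  0.2058] yaw_y 4.0 w 0.0458 F [-0.4   0.05 -1.23] q [-0.8   0.32  0.99  1.63 -0.27  1.31  0.3 ]
tool shift cm [0.38 0.01 0.  ]
```

View pics/s13.png

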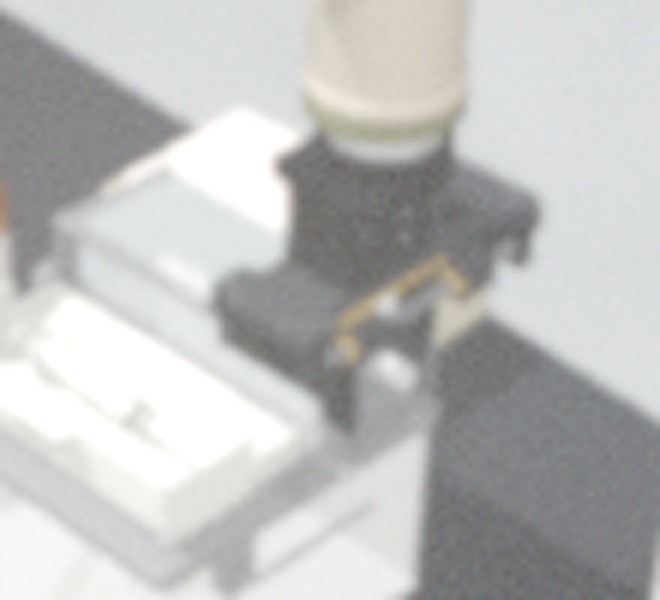

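```bash
python3 -m inch '[{"translation":[0,0.2,0],"spin":0},{"translation":[0,0.4,0],"spin":0},{"translation":[0,0.5,0],"spin":0},{"translation":[0,0.5,0],"spin":0},{"translation":[0.1,0.5,0],"spin":0},{"translation":[0,0,0],"spin":0}]' 0.62
python3 - <<'E'
from h import *
xb=np.array([np.cos(np.radians(4)),np.sin(np.radians(4)),0]);yb=np.array([-xb[1],xb[0],0])
s=r.read_state(); h=np.array([.585,-.0465,0]); print("travel along xb",(s["ee_pos"]-h)@xb,"yb",(s["ee_pos"]-h)@yb)
goto(None)
E
```

```text
time: 27.15
ee_pos: [0.6075, -0.045, 0.2065]
eef_rot: [0.487, 0.509, -0.477, 0.526]
ft_force: [-2.4, 0.6, 0.7]
width: 0.0332
travel along xb 0.022596950326609664 yb -7.063541121820261e-05
t 27.15 ee [ 0.6075 -0.045   0.2065] yaw_y 4.0 w 0.0332 F [-2.43  0.59  0.65] q [-0.75  0.38  0.96  1.57 -0.32  1.33  0.32]
```

```bash
python3 -m inch '[{"translation":[0.3,0.4,0],"spin":0},{"translation":[0.3,0.4,0],"spin":0},{"translation":[0.3,0.4,0],"spin":0},{"translation":[0.3,0.4,0],"spin":0},{"translation":[0.3,0.4,0],"spin":0},{"translation":[0.3,0.4,0],"spin":0},{"translation":[0.3,0.4,0],"spin":0},{"translation":[0,0,0],"spin":0}]'
cat >> h.py <<'E'
def trav():
    xb=np.array([np.cos(np.radians(4)),np.sin(np.radians(4)),0]);yb=np.array([-xb[1],xb[0],0])
    s=r.read_state(); d=s["ee_pos"]-np.array([.585,-.0465,0]); w=s["width"]
    dx=d@xb-(w/2-.008); print("trav %.4f lat %.4f"%(d@xb,d@yb),"handle dx %.4f theta %.1f"%(dx,np.degrees(np.arcsin(np.clip(dx/.085,-1,1)))))
E
python3 - <<'E'
from h import *
goto(None);trav()
im=optics.camera("side");x0,y0=190,110
cv2.imwrite("pics/s14.png",cv2.resize((255*np.clip(im[y0:y0+120,x0:x0+140,::-1]/255./.8,0,1)**.6).astype(np.uint8),None,fx=5,fy=5,interpolation=2))
E
```

```text
time: 28.15
ee_pos: [0.638, -0.0431, 0.1845]
eef_rot: [0.487, 0.509, -0.477, 0.526]
ft_force: [-1.7, -0.5, 0.9]
width: 0.033
t 28.15 ee [ 0.638  -0.0431  0.1845] yaw_y 4.0 w 0.0330 F [-1.69 -0.46  0.87] q [-0.68  0.47  0.93  1.51 -0.38  1.32  0.35]
trav 0.0531 lat -0.0003 handle dx 0.0446 theta 31.7
```

View pics/s14.png

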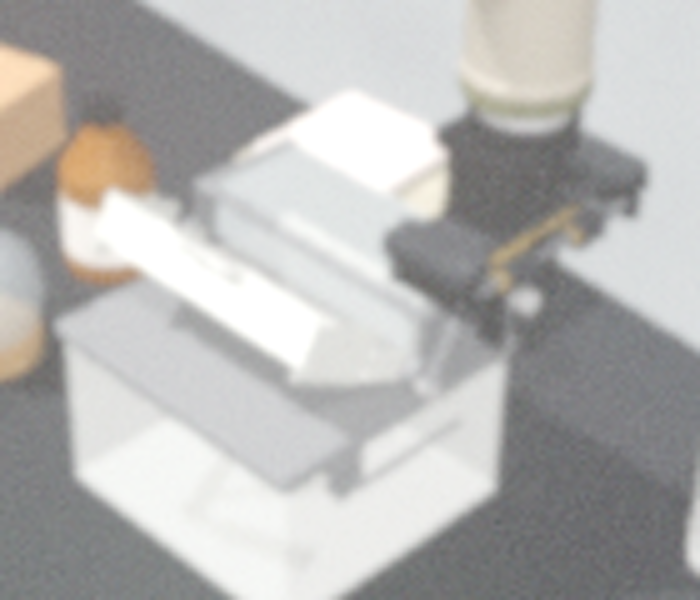

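```bash
python3 -m inch '[{"translation":[0.1,0.4,0],"spin":0},{"translation":[0.1,0.4,0],"spin":0},{"translation":[0.1,0.4,0],"spin":0},{"translation":[0.1,0.4,0],"spin":0},{"translation":[0.1,0.3,0],"spin":0},{"translation":[0,0.1,0],"spin":0},{"translation":[0,0,0],"spin":0}]'
python3 - <<'E'
from h import *
goto(None);trav()
E
```

```text
time: 29.08
ee_pos: [0.6534, -0.0419, 0.1745]
eef_rot: [0.484, 0.512, -0.481, 0.522]
ft_force: [-2.7, -0.1, -1.3]
width: 0.0328
t 29.07 ee [ 0.6534 -0.0419  0.1745] yaw_y 3.9 w 0.0328 F [-2.74 -0.15 -1.33] q [-0.64  0.53  0.9   1.46 -0.42  1.34  0.36]
trav 0.0686 lat -0.0002 handle dx 0.0602 theta 45.1
```

```bash
python3 -m inch '[{"translation":[0,0.3,0],"spin":0},{"translation":[0,0.25,0],"spin":0},{"translation":[0,0,0],"spin":0},{"translation":[0,0,0],"spin":0}]'
python3 - <<'E'
from h import *
goto(None);trav()
for n,(x0,y0) in(("side",(190,110)),("top",(160,100))):
    im=optics.camera(n);cv2.imwrite(f"pics/{n}15.png",cv2.resize((255*np.clip(im[y0:y0+120,x0:x0+140,::-1]/255./.9,0,1)**.7).astype(np.uint8),None,fx=5,fy=5,interpolation=2))
E
```

```text
time: 29.58
ee_pos: [0.658, -0.0415, 0.1741]
eef_rot: [0.484, 0.513, -0.482, 0.521]
ft_force: [-4.6, -0.3, -2.5]
width: 0.0334
t 29.57 ee [ 0.658  -0.0415  0.1741] yaw_y 3.9 w 0.0334 F [-4.59 -0.34 -2.51] q [-0.63  0.54  0.9   1.45 -0.42  1.34  0.36]
trav 0.0732 lat -0.0001 handle dx 0.0645 theta 49.3
```

View pics/side15.png

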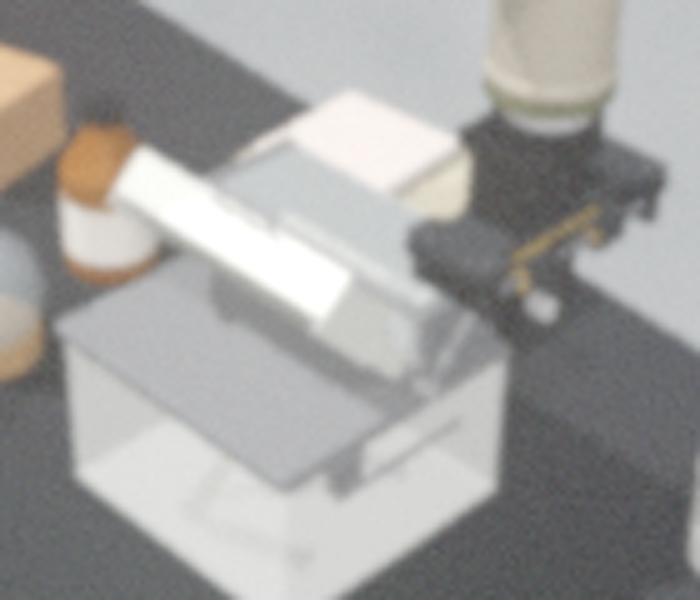

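View pics/top15.png

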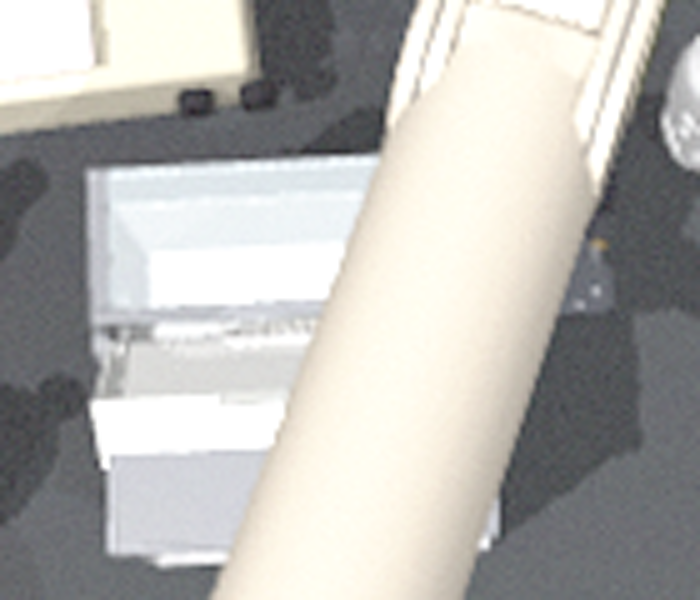

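```bash
python3 -m inch '[{"translation":[0,0,0],"spin":0},{"translation":[0,0,0],"spin":0},{"translation":[0,0,0],"spin":0},{"translation":[0,0,0],"spin":0},{"translation":[0,0,0],"spin":0},{"translation":[0,0,0],"spin":0},{"translation":[0,0,0],"spin":0},{"translation":[0,0,0],"spin":0}]'
python3 - <<'E'
from h import *
goto(None);trav()
for n,(x0,y0) in(("side",(190,110)),("top",(160,100))):
    im=optics.camera(n);cv2.imwrite(f"pics/{n}16.png",cv2.resize((255*np.clip(im[y0:y0+120,x0:x0+140,::-1]/255./(1. if n=="top" else .8),0,1)**.8).astype(np.uint8),None,fx=5,fy=5,interpolation=2))
E
```

```text
time: 30.68
ee_pos: [0.6579, -0.0416, 0.1743]
eef_rot: [0.484, 0.513, -0.481, 0.521]
ft_force: [-5.3, 0.1, -2.1]
width: 0.0335
t 30.68 ee [ 0.6579 -0.0416  0.1743] yaw_y 3.9 w 0.0335 F [-5.31  0.09 -2.1 ] q [-0.63  0.54  0.9   1.45 -0.42  1.34  0.36]
trav 0.0731 lat -0.0002 handle dx 0.0644 theta 49.2
```

View pics/side16.png

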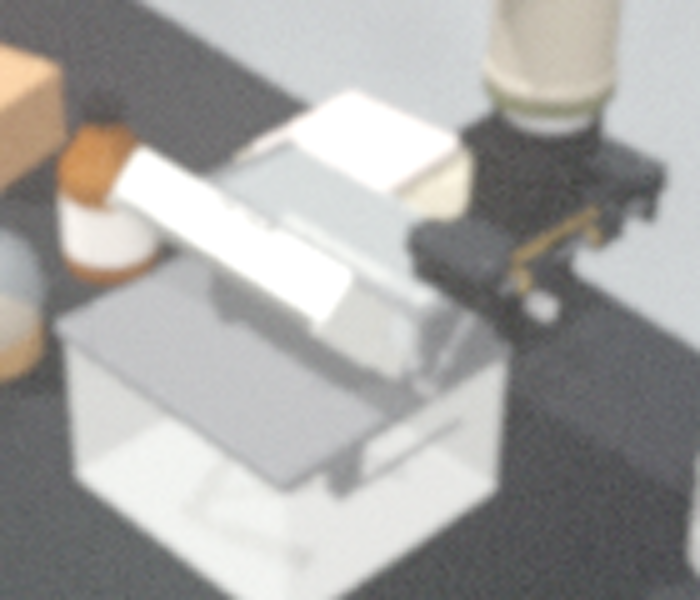

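View pics/top16.png

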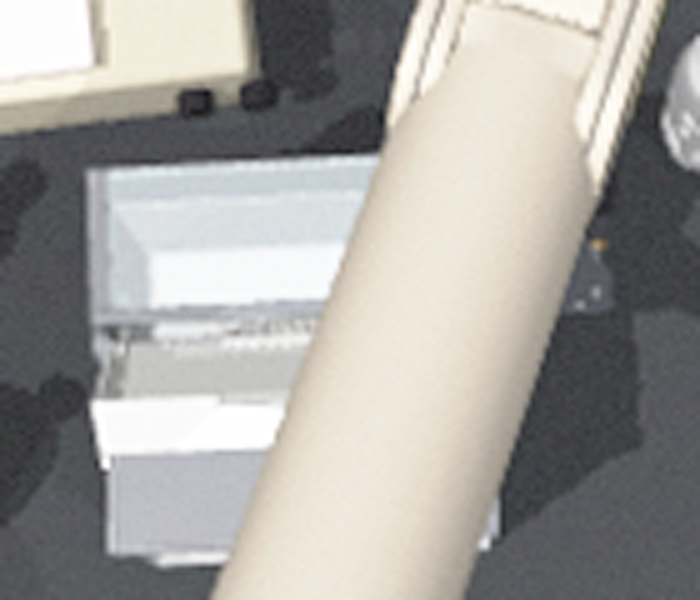

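```bash
python3 - <<'E'
from h import *
im=optics.camera("top")[:,:,::-1]; a=im[155:195,175:230]
im2=optics.camera("side")[:,:,::-1]; b=im2[160:230,200:300]
f=lambda c,k:cv2.resize(cv2.convertScaleAbs(c,alpha=1.5,beta=-130),None,fx=k,fy=k,interpolation=2)
A=f(a,13);cv2.imwrite("pics/z1.png",A)
cv2.imwrite("pics/z2.png",cv2.resize(cv2.convertScaleAbs(b,alpha=1.6,beta=-110),None,fx=7.5,fy=7.5,interpolation=2))
E
```

```text
(no output)
```

View pics/z1.png

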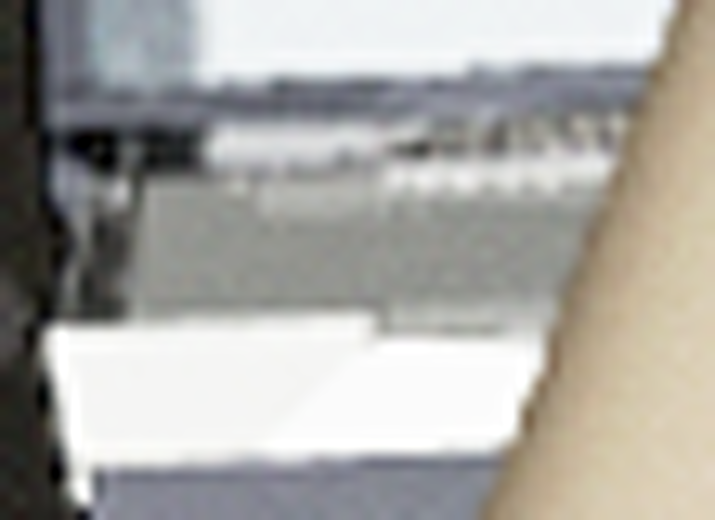

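View pics/z2.png

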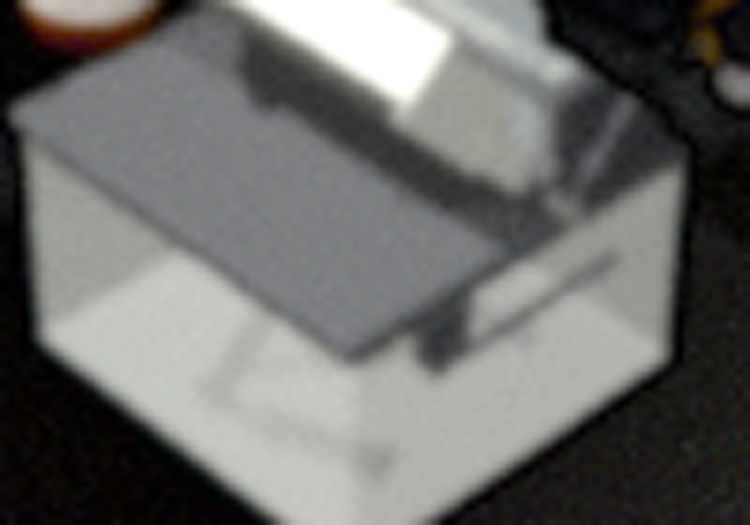

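```bash
python3 - <<'E'
from h import *
for z in (.015,.15,.17,.185,.2): print(z,plane("top",175+500/13,155+140/13,z), plane("top",175+210/13,155+140/13,z))
print(proj("top",(.574,.114,.172)), proj("side",(.65,.1,.015)))
im=optics.camera("side")[:,:,::-1]
a=cv2.imread("pics/side0.png")
A=[cv2.resize(x[150:230,200:300],None,fx=4,fy=6,interpolation=2) for x in (a,im)]
cv2.imwrite("pics/z3.png",cv2.convertScaleAbs(np.hstack(A),alpha=2,beta=-190))
E
```

```text
0.015 [0.60639764 0.14848611 0.015     ] [0.60459831 0.22980642 0.015     ]
0.15 [0.57969798 0.13156662 0.15      ] [0.57807933 0.20472114 0.15      ]
0.17 [0.57574247 0.12906003 0.17      ] [0.57415059 0.2010048  0.17      ]
0.185 [0.57277584 0.12718008 0.185     ] [0.57120404 0.19821755 0.185     ]
0.2 [0.56980921 0.12530014 0.2       ] [0.56825748 0.1954303  0.2       ]
[218.04763473 166.28172623] [265.64720177 196.08635754]
```

View pics/z3.png

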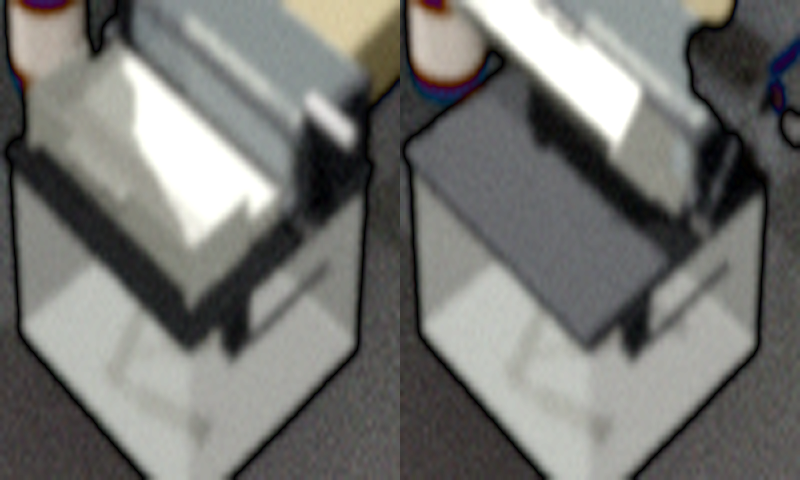

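```bash
python3 - <<'E'
from h import *
print(plane("side",271,204,.015), [proj("top",(.63,y,.015)) for y in (.03,.2)])
t=cv2.imread("pics/top0.png"); n=optics.camera("top")[:,:,::-1]
f=lambda x:cv2.resize(cv2.convertScaleAbs(x[125:175,175:265],alpha=2,beta=-240),None,fx=6,fy=6,interpolation=2)
cv2.imwrite("pics/z4.png",np.vstack([f(t),f(n)])[:,:540])
E
```

```text
[0.63420595 0.04999272 0.015     ] [array([246.21195558, 160.10310303]), array([199.62575047, 159.10508116])]
```

View pics/z4.png

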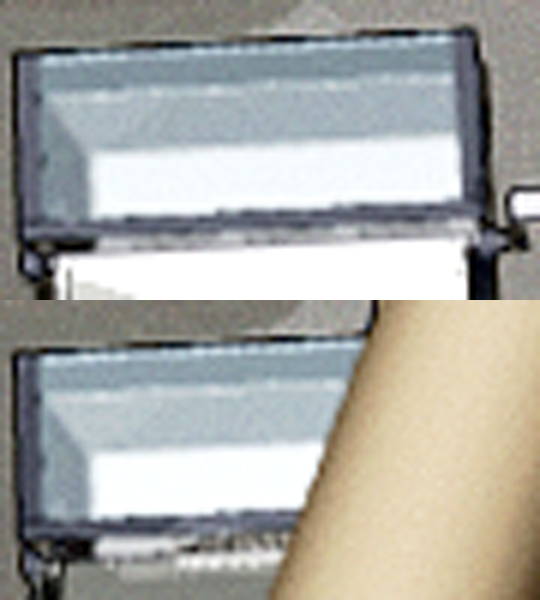

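```bash
python3 - <<'E'
from h import *
xb=np.array([np.cos(np.radians(4)),np.sin(np.radians(4)),0]);yb=np.array([-xb[1],xb[0],0])
sp=np.array([.574,.114,.172])
for th in(40,45,50,55):
    c,s=np.cos(np.radians(th)),np.sin(np.radians(th))
    o=[]
    for X,Z in((-.115,.031),(-.117,-.004)):
        P=sp+xb*(X*c+Z*s)+np.array([0,0,-X*s+Z*c])+yb*.06
        o+=[proj("top",P).round(1)]
    P=sp+xb*(.085*s)+np.array([0,0,.085*c])-yb*.186
    print(th,o,"handle end side",proj("side",P).round(1))
for y in (.193,.163,.12): print("syringe feat cols at lip",proj("top",(.576,y,.183)))
E
```

```text
40 [array([194.9, 183.6]), array([196.5, 192.8])] handle end side [298.  171.9]
45 [array([194.5, 180.3]), array([196. , 190.2])] handle end side [298.9 172.4]
50 [array([194.1, 176.9]), array([195.5, 187.5])] handle end side [299.7 173.1]
55 [array([193.8, 173.4]), array([195.1, 184.5])] handle end side [300.4 173.9]
syringe feat cols at lip [192.96695847 164.44983126]
syringe feat cols at lip [202.35385894 164.65388601]
syringe feat cols at lip [215.82607856 164.94674844]
```

```bash
python3 -m inch '[{"translation":[0.05,0.3,0],"spin":0},{"translation":[0.05,0.3,0],"spin":0},{"translation":[0,0,0],"spin":0},{"translation":[0,0,0],"spin":0},{"translation":[0,0,0],"spin":0}]'
python3 - <<'E'
from h import *
goto(None);trav()
n=optics.camera("top")[:,:,::-1]
cv2.imwrite("pics/z5.png",cv2.resize(cv2.convertScaleAbs(n[145:200,175:230],alpha=1.5,beta=-130),None,fx=11,fy=10,interpolation=2))
n=optics.camera("side")[:,:,::-1]
cv2.imwrite("pics/z6.png",cv2.resize(n[110:230,190:330],None,fx=5,fy=5,interpolation=2))
E
```

```text
time: 31.6
ee_pos: [0.6629, -0.0412, 0.1726]
eef_rot: [0.483, 0.513, -0.482, 0.52]
ft_force: [-4.8, 0.1, -1.6]
width: 0.0328
t 31.60 ee [ 0.6629 -0.0412  0.1726] yaw_y 3.9 w 0.0328 F [-4.77  0.14 -1.57] q [-0.62  0.56  0.89  1.43 -0.43  1.35  0.36]
trav 0.0781 lat -0.0001 handle dx 0.0697 theta 55.1
```

View pics/z5.png

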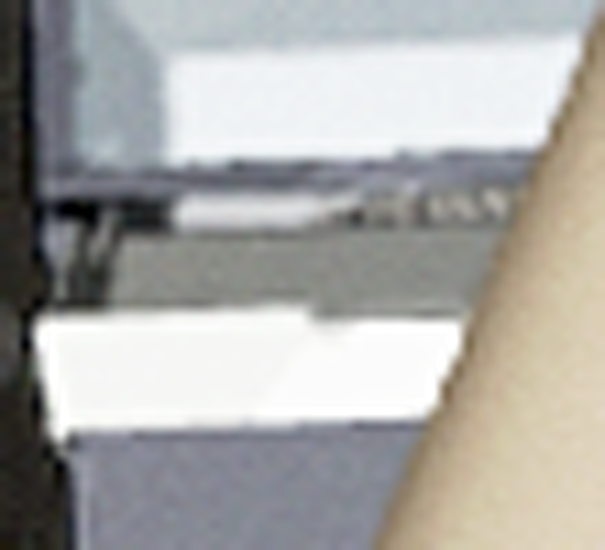

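View pics/z6.png

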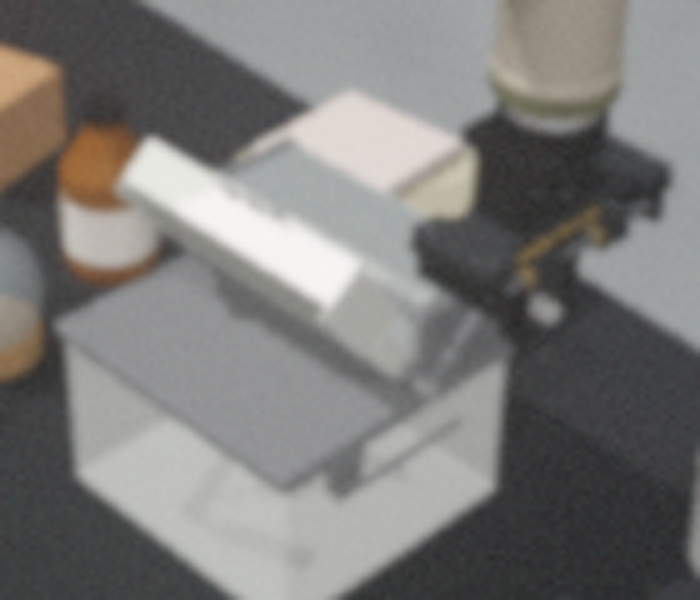

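```bash
python3 - <<'E'
from h import *
a=cv2.imread("pics/side0.png").astype(float); n=np.mean([optics.camera("side")[:,:,::-1].astype(float) for _ in range(5)],0)
sl=(slice(180,225),slice(235,300))
f=lambda x:cv2.resize(np.clip((x[sl]-90)*1.8,0,255).astype(np.uint8),None,fx=8,fy=6,interpolation=2)
cv2.imwrite("pics/z7.png",np.vstack([f(a),f(n)]))
E
```

```text
(no output)
```

View pics/z7.png

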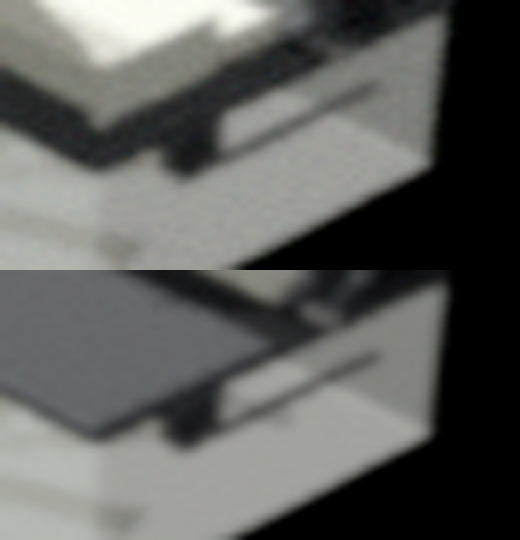

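```bash
python3 -m inch '[{"translation":[-0.1,-0.3,0],"spin":0},{"translation":[-0.1,-0.4,0],"spin":0},{"translation":[-0.2,-0.4,0],"spin":0},{"translation":[-0.2,-0.4,0],"spin":0},{"translation":[-0.3,-0.4,0],"spin":0},{"translation":[-0.3,-0.4,0],"spin":0},{"translation":[-0.3,-0.4,0],"spin":0},{"translation":[-0.3,-0.4,0],"spin":0},{"translation":[-0.3,-0.4,0],"spin":0},{"translation":[-0.2,-0.3,0],"spin":0}]'
python3 - <<'E'
from h import *
goto(None);trav()
E
```

```text
time: 33.2
ee_pos: [0.6234, -0.0438, 0.1978]
eef_rot: [0.484, 0.513, -0.481, 0.521]
ft_force: [-2.1, -0.5, -1.7]
width: 0.0331
t 33.20 ee [ 0.6234 -0.0438  0.1978] yaw_y 3.9 w 0.0331 F [-2.06 -0.51 -1.69] q [-0.7   0.44  0.94  1.52 -0.36  1.35  0.34]
trav 0.0385 lat 0.0000 handle dx 0.0299 theta 20.6
```

```bash
python3 -m inch '[{"translation":[-0.1,-0.25,0],"spin":0},{"translation":[-0.1,-0.25,0],"spin":0},{"translation":[-0.1,-0.25,0],"spin":0},{"translation":[-0.1,-0.25,0],"spin":0},{"translation":[-0.1,-0.25,0],"spin":0},{"translation":[0,-0.25,0],"spin":0},{"translation":[0,-0.25,0],"spin":0},{"translation":[0,-0.2,0],"spin":0},{"translation":[0,-0.2,0],"spin":0},{"translation":[0,-0.2,0],"spin":0}]'
python3 - <<'E'
from h import *
goto(None);trav()
E
```

```text
time: 34.45
ee_pos: [0.5987, -0.0455, 0.2034]
eef_rot: [0.484, 0.512, -0.481, 0.521]
ft_force: [-1.0, 1.0, -0.5]
width: 0.0333
t 34.45 ee [ 0.5987 -0.0455  0.2034] yaw_y 3.9 w 0.0333 F [-1.02  1.04 -0.55] q [-0.75  0.37  0.97  1.58 -0.31  1.34  0.32]
trav 0.0138 lat 0.0001 handle dx 0.0051 theta 3.5
```

```bash
python3 -m inch '[{"translation":[0,-0.2,0],"spin":0},{"translation":[0,-0.2,0],"spin":0},{"translation":[0,-0.2,0],"spin":0},{"translation":[0,-0.2,0],"spin":0},{"translation":[0,-0.2,0],"spin":0},{"translation":[0,-0.2,0],"spin":0},{"translation":[0,0,0],"spin":0}]'
python3 - <<'E'
from h import *
goto(None);trav()
for n,(x0,y0) in(("side",(190,110)),("top",(160,100))):
    im=optics.camera(n);cv2.imwrite(f"pics/{n}20.png",cv2.resize(im[y0:y0+120,x0:x0+140,::-1],None,fx=5,fy=5,interpolation=2))
E
```

```text
time: 35.33
ee_pos: [0.5869, -0.0462, 0.2038]
eef_rot: [0.485, 0.512, -0.48, 0.522]
ft_force: [-0.2, 0.6, -0.7]
width: 0.0331
t 35.33 ee [ 0.5869 -0.0462  0.2038] yaw_y 4.0 w 0.0331 F [-0.22  0.58 -0.74] q [-0.78  0.34  0.98  1.61 -0.29  1.33  0.3 ]
trav 0.0019 lat 0.0002 handle dx -0.0066 theta -4.5
```

View pics/side20.png

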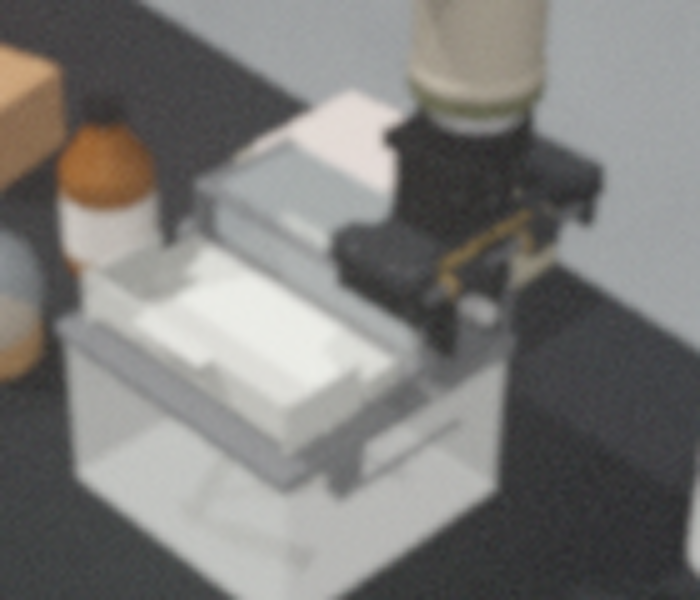

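View pics/top20.png

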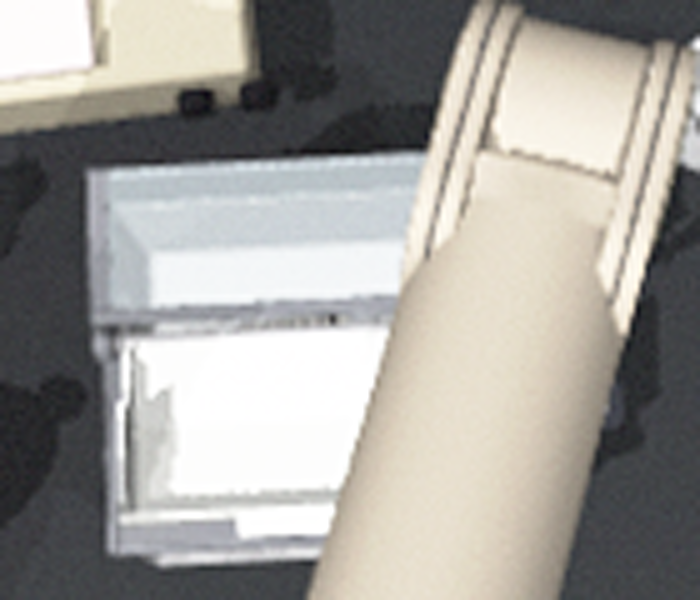

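```bash
python3 -m inch '[{"translation":[-1,0,0],"spin":0},{"translation":[-2,0,0],"spin":0},{"translation":[-3,0,0],"spin":0},{"translation":[-4,0,0],"spin":0},{"translation":[-4,0,0],"spin":0},{"translation":[0,-2,3.5],"spin":0},{"translation":[0,-2,4],"spin":0},{"translation":[0,-2,4],"spin":0},{"translation":[0,-2,4],"spin":0},{"translation":[0,0,3],"spin":0},{"translation":[0,0,0],"spin":0}]' 
python3 - <<'E'
from h import *
goto(None)
im=optics.camera("top");cv2.imwrite("pics/top21.png",im[:,:,::-1])
cv2.imwrite("pics/top21z.png",cv2.resize(im[120:220,165:285,::-1],None,fx=6,fy=6,interpolation=2))
im=optics.camera("side");cv2.imwrite("pics/side21.png",im[:,:,::-1])
E
```

```text
time: 36.8
ee_pos: [0.5158, -0.242, 0.3563]
eef_rot: [0.486, 0.509, -0.479, 0.524]
ft_force: [0.5, -0.5, 0.0]
width: 0.0332
t 36.80 ee [ 0.5158 -0.242   0.3563] yaw_y 4.0 w 0.0332 F [ 0.51 -0.5   0.01] q [-0.53  0.24  1.11  1.4  -0.22  1.61  0.62]
```

View pics/top21z.png

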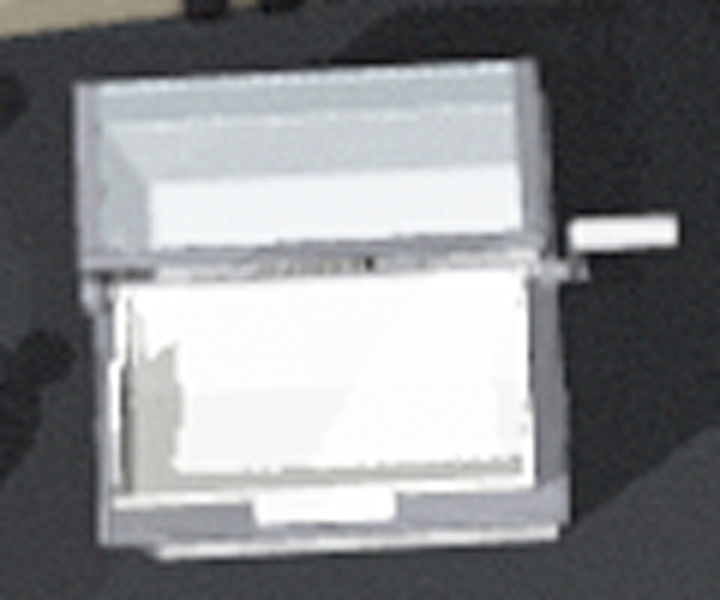

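View pics/side21.png

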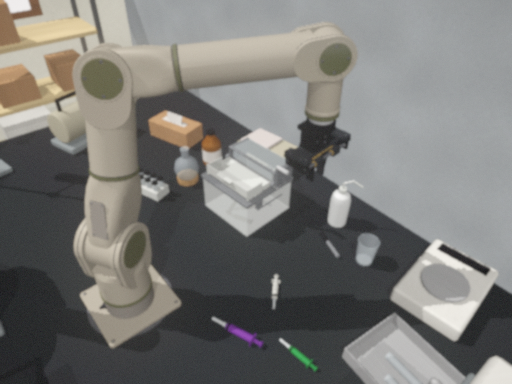

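View pics/top21.png

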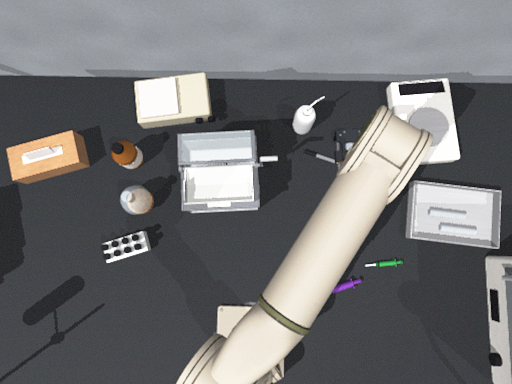

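```bash
python3 - <<'E'
from h import *
T=(165+368/6-.5,120+263/6-.5)
n=np.mean([optics.camera("side")[:,:,::-1].astype(float) for _ in range(4)],0)
sl=(slice(180,225),slice(235,300))
cv2.imwrite("pics/z8.png",cv2.resize(np.clip((n[sl]-90)*1.8,0,255).astype(np.uint8),None,fx=10,fy=10,interpolation=2))
print(tri((270.6,204.2),T),plane("top",*T,.015))
E
```

```text
(array([ 0.64226118,  0.09326541, -0.02234509]), np.float64(0.04560205289649726)) [0.61640494 0.10377799 0.015     ]
```

View pics/z8.png

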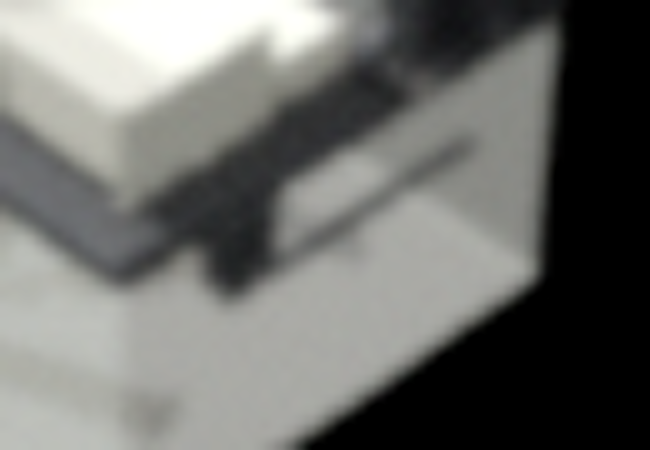

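```bash
python3 - <<'E'
from bench import close_job
print(close_job())
E
```

```text
the job is handed in; nothing more can be done
None
```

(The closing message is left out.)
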